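Prop open the evidence case and lay the parcel in it

ROBOT

A 6-joint arm with a two-finger parallel gripper is mounted at the origin on a cart in front of the work surface, level with it; the furniture and walls round the work are solid. World frame = base frame: x ahead of the robot, y to its left, z up, the work surface at z = 0. Lengths are in mm, angles in rad, forces in N, time in s.
With the tool pointing down it reaches from about 350 to 775 mm from the base axis. Payload 7.3 kg.
Tool frame: the origin (TCP) lies at the very end of the fingers, on their centre line; the grasp point (between the pads) lies 19 mm behind it; z points along the fingers, y is the line along which they close (so a half turn about z gives the same grasp; the last joint's range is limited). The gripper opens to 92 mm and grips with 3 to 60 N. Pads are 19 mm wide; open, the fingers measure 130 mm over their backs; the gripper's body (75 mm by 190 mm) begins 47 mm behind the grasp point.
Start: joints at [0.983, 0.342, 1.524, -0, 1.275, -0.146], TCP at [224.462, 474.618, 226.741] pointing down, gripper open.
Joint ranges: [-2.53, 2.53], [-0.77, 2.02], [0.04, 2.7], [-1, 4.14], [0.28, 2.66], [-3.11, 3.11]. Speed limits (rad/s): [2.57, 2.57, 3.14, 3.14, 3.14, 3.14].

INTERFACE

Orientations are given as [roll, pitch, yaw] about the fixed x, y, z axes, in that order (R = Rz(yaw) Ry(pitch) Rx(roll)).
In Python, from plant import bot gives the robot as it stands.
- The arm moves only by the tool send_rows, never from a script. Its argument "rows" is a list of rows, each an object of numbers: "x", "y", "z": the shift along the tool's x, y, z in units of 0.2 m (1.0 is 0.2 m); "ax", "ay", "az": the turn, a rotation vector about the tool's x, y, z in units of 60 degrees (1.0 is 60 degrees); "jaw": the opening, from -1 (shut) to 1 (fully open), so that 0 is half open. In form: [{"x": .., "y": .., "z": .., "ax": .., "ay": .., "az": .., "jaw": ..}, ...]. A call has exactly 10 rows; each row is the pose to reach, as a shift and turn from the pose commanded when the call began, along the tool's axes at that moment; what a row does not reach only later rows make up. A row lasts 1/8 s, in which the tool goes at most 62.5 mm and 10.7 degrees, less where a joint would pass 70% of its speed; a pose out of reach is approached as far as the arm can. A call with a number of a shift or a turn outside -1 to 1 is refused whole. A call with a gripper value outside its range is refused whole. The fingers move at their own pace and stop on an object; the grip force is fixed at half the most. Time passes only in rows, so rows that repeat a pose let the fingers close, or fill a call up. It gives the time, the measured TCP pose, the force, the opening and the grip force at its end, in the units of the state.
- bot.get_obs(): the state, without advancing time (a new reading comes with each control period).
- bot.capture(name): name is "side" or "top" or "wrist"; returns (picture, depth): 420x560x3 uint8, red, green, blue; 420x560 float32, mm along the optical axis (not along the pixel's ray), 0 where there is no reading.
- bot.camera_model(name): a dict with "vertical_fov" (degrees; the focal length in pixels is half the picture's height over the tangent of half this angle, whatever the lens; pixels are square), "cx", "cy" (the principal point, pixels), "R" (3x3) and "t" (3): a world point X has camera coordinates R X + t; the wrist camera has in their place "T_tool_cam" (4x4, takes a point from camera to tool coordinates, whose origin is the TCP and whose axes are the flange's). Camera axes: x right, y down, z forward; pixel columns grow to the right and rows downward; lengths in mm; the calibration is good to about 2 mm. The wrist camera is an equidistant fisheye: a pixel r from the principal point sees the ray r / f radians off the axis. A picture is of the moment at which its call begins: read the wrist's pose just before it. camera_model takes no time and is no camera call.
- bot.close_job(): hands the job in; it is judged then, once.
The state is a dict: "time": time; "joint_positions": joint angles; "dq": joint speeds; "tau": joint torques, N m; "tool_pos": TCP position; "tcp_rot": TCP orientation; "contact_force": force on the tool from outside, world axes, zero at the start; "moment": the same for the moment, N m; "grip_width": finger opening in mm; "finger_force": force on a finger pad.
Only numpy, scipy, OpenCV 4.12 (cv2) and the standard library are available. Lean on these libraries where they do the work, as an engineer would, in place of code of your own. Each camera call takes 0.05 s, during which the arm holds its last target. There are 200 camera calls.

TASK

Push the spring-loaded hinged lid of the steel case up by its front lip, gently, until it has passed its balance point beyond upright and leans open on its stop by itself. Then lay the narrow wrapped parcel that lies nearest to the left of the case flat on the floor of the case, lengthwise and without dropping it, and leave the lid standing open. Do not knock over or shove the two vials and the loupe.

Things in the scene. Friction and masses are not known exactly. Their poses are not given: they have to be found in the camera images.
- case: Open-topped grey steel box with hinged lid, fixed to the table: 180 mm (x) by 250 mm (y) outside, 172 by 242 mm clear inside, rim 90 mm and lined floor 8 mm above the table. Origin on the table under its centre, z up; its -x side (front) faces roughly towards the robot, the hinge is along its +x (back) top edge.
- case_lid (a joint): Lid angle, rad: 0 shut and level, grows as the front rises, 1.57 upright, stop at 1.95. A light hinge spring draws it shut: it stays, leaning on the stop, only from a balance point that lies between 1.65 and 1.82 and differs each time with its weight (0.3 to 0.68 kg). Damped. 4 mm sheet, 260 mm wide, side skirts 14 mm deep, no handle or latch; 2 to 5 N up at the lip raises it.
- lip_mid (a point): Middle of the lid's front edge, at mid-thickness of its 7 mm rolled rim; moves with the lid, 208 mm from the hinge line; 92.5 mm above the table when shut. The lip overhangs the front wall by 28 mm along the full width; it can be raised only from below, with the fingers tilted so that the tips point forward under it.
- hinge_mid (a point): Middle of the hinge line, at the back top edge of the case, 92.5 mm above the table; the hinge axis is the case's y axis; fixed to the case.
- parcel_mid (a point): Centre of the loose narrow wrapped parcel (brown film, 60 mm wide in its own x, 195 mm long in its own y, 46 mm high, 0.25 to 0.5 kg, rigid) that lies to the left of the case, nearer the robot than the row of other parcels; 23 mm above its underside; z up. Grasp across its 60 mm width near the middle.
- vial_a: Bystander: sample vial with screw cap standing on the table to the right of the case, 26 mm diameter, 52 mm high; origin under its centre.
- vial_b: Bystander: a second such vial beside it; origin under its centre.
- the_loupe: Bystander: black watchmaker's loupe standing on the table in front of and to the left of the case, 38 mm diameter, 30 mm high; origin under its centre.
There are look-alikes about, which are no part of the job. What is shaped like the part that bears parcel_mid but green is not meant.

How it is judged:
By the outcome, as a careful person would: the job done as asked, in the order asked, and still so for the second after the job is handed in, with the robot touching nothing.
It also fails if it takes over 58 s, if anything falls off the work surface, if the arm or the gripper's body presses on something with over 40 N, if the wrist force passes 120 N, or if a joint passes its speed limit or range.

## Working session

There is one attempt and no reset: what is moved stays moved. The work goes in short steps, Python scripts to look and compute and a tool call to move; the robot and the scene stay as the last step left them, time stands still between calls to the robot, and variables do not carry over. Pictures are saved under pics/ and viewed, at most 10 in all, crops included, and the job is handed in when it is done.

Besides the shell and the picture viewer there is one more tool, called after ">>>" by a JSON object that holds its "method" and its "body", one argument or row to a line. send_rows: Moves the arm, as the interface text tells. Its arguments: {"type":"object","properties":{"rows":{"type":"array","items":{"type":"object","properties":{"x":{"type":"number","minimum":-1,"maximum":1},"y":{"type":"number","minimum":-1,"maximum":1},"z":{"type":"number","minimum":-1,"maximum":1},"ax":{"type":"number","minimum":-1,"maximum":1},"ay":{"type":"number","minimum":-1,"maximum":1},"az":{"type":"number","minimum":-1,"maximum":1},"jaw":{"type":"number"}}}}},"required":["rows"]}

```bash
ls; mkdir -p pics; cat > h.py <<'E'
import numpy as np, cv2
from scipy.spatial.transform import Rotation as Ro
from plant import bot
def world(name,d,m):
    h,w=d.shape; f=h/2/np.tan(np.radians(m['vertical_fov'])/2)
    v,u=np.mgrid[:h,:w]; z=d
    P=np.stack([(u-m['cx'])/f*z,(v-m['cy'])/f*z,z],-1)
    return (P-np.array(m['t']))@np.array(m['R'])   # R^T(P-t)
E
python3 - <<'E'
from h import *
s=bot.get_obs(); print(s)
for n in('top','side'):
    p,d=bot.capture(n); m=bot.camera_model(n); cv2.imwrite(f'pics/{n}0.png',p[:,:,::-1]); np.savez(f'{n}0.npz',p=p,W=world(n,d,m),d=d); print(n,m)
E
```

```text
pics
{'time': 0.0, 'joint_positions': array([ 9.82965804e-01,  3.42729563e-01,  1.52502597e+00, -1.81789640e-06,
        1.27539707e+00, -1.45986680e-01]), 'dq': array([ 0.00020187,  0.00025801,  0.00171792, -0.0011079 , -0.00085029,
       -0.00047178]), 'tau': array([-1.83052503e-03, -4.31229794e+01, -2.44220513e+01,  7.15612387e-02,
        5.61025995e-02, -9.45713396e-05]), 'tool_pos': array([224.23716036, 474.24780475, 226.03828994]), 'tcp_rot': array([-3.14004904e+00, -2.25204110e-04,  2.69974917e+00]), 'contact_force': array([-0.04386579,  0.13459531,  0.48840527]), 'moment': array([0.02690788, 0.00916389, 0.02330505]), 'finger_force': 0.0, 'grip_width': 91.93983563638534}
top {'vertical_fov': 51.22607552178093, 'cx': 284.7976282933025, 'cy': 214.0377034078211, 'R': array([[-0.00460185, -0.99990085, -0.0133082 ],
       [-0.98878734,  0.00653631, -0.14918735],
       [ 0.14925954,  0.01247244, -0.98871939]]), 't': array([  62.84401549,  576.6824796 , 1225.45839724])}
side {'vertical_fov': 56.43490841906769, 'cx': 277.4294337395002, 'cy': 208.35981129581754, 'R': array([[ 0.99809866,  0.06088153,  0.00961771],
       [ 0.04110671, -0.54123055, -0.83986888],
       [-0.0459271 ,  0.83866736, -0.54270413]]), 't': array([-542.70015197,   72.67698514, 1066.325376  ])}
```

View pics/top0.png

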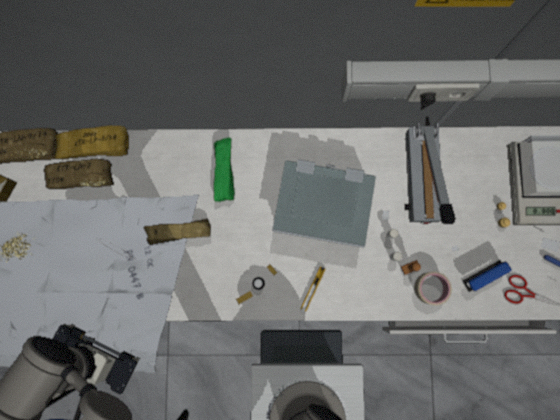

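View pics/side0.png

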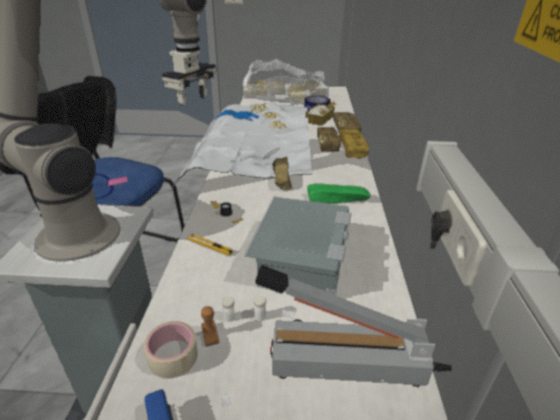

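Top view: the lid's corners are about (285,160), (376,173), (366,245) and (272,232). The brown parcel is at (178,231), the loupe at (258,284) and the vials near (394,233) and (396,256).

```bash
python3 - <<'E'
from h import *
D=np.load('top0.npz');W=D['W'];p=D['p'].astype(int);d=D['d']
v,u=np.mgrid[:420,:560]
def box(mask,n):
    mask=cv2.morphologyEx(mask.astype(np.uint8),cv2.MORPH_OPEN,np.ones((3,3)))
    k,l,s,c=cv2.connectedComponentsWithStats(mask); i=1+np.argmax(s[1:,4]); q=W[l==i]
    print(n,s[i],'med',np.median(q,0).round(1),'minrect',cv2.minAreaRect(q[:,:2].astype(np.float32)), 'z',np.percentile(q[:,2],[5,95]).round(1)); 
    r=cv2.boxPoints(cv2.minAreaRect(q[:,:2].astype(np.float32))); print(r.round(1).tolist()); return q
ok=d>0
box(ok&(W[...,2]>80)&(W[...,2]<115)&(u>255)&(u<385)&(v>150)&(v<260),'lid')
box(ok&(W[...,2]>30)&(W[...,2]<70)&(u>130)&(u<218)&(v>212)&(v<255),'parcel')
box(ok&(W[...,2]>15)&(W[...,2]<50)&(u>240)&(u<272)&(v>270)&(v<300),'loupe')
box(ok&(W[...,2]>30)&(W[...,2]<80)&(u>378)&(u<403)&(v>222)&(v<244),'vialA')
box(ok&(W[...,2]>30)&(W[...,2]<80)&(u>385)&(u<405)&(v>246)&(v<265),'vialB')
box(ok&(W[...,2]>20)&(W[...,2]<90)&(u>205)&(u<240)&(v>130)&(v<210),'green')
print('table', np.median(W[255:262,215:235,2]))
S=np.load('side0.npz');W=S['W'];d=S['d'];p=S['p']
ok=d>0
box(ok&(W[...,2]>80)&(W[...,2]<115)&(u>240)&(u<355)&(v>190)&(v<290),'lid side')
box(ok&(W[...,2]>30)&(W[...,2]<70)&(u>265)&(u<295)&(v>150)&(v<195),'parcel side')
big=cv2.resize(np.load('top0.npz')['p'][130:310,130:420,::-1],(800,497),interpolation=cv2.INTER_CUBIC)
cv2.imwrite('pics/crop.png',cv2.convertScaleAbs(big,alpha=1.4))
E
```

```text
lid [ 272  160  103   88 6873] med [599.5 -50.8  92.5] minrect ((603.658447265625, -50.684906005859375), (260.37017822265625, 215.77902221679688), 79.26634216308594) z [88.2 96.7]
[[473.3999938964844, -158.5], [685.4000244140625, -198.6999969482422], [733.9000244140625, 57.099998474121094], [521.9000244140625, 97.30000305175781]]
parcel [ 143  213   67   29 1106] med [532.4 365.   40.5] minrect ((543.298828125, 378.6584777832031), (75.95867156982422, 191.64341735839844), 4.94593620300293) z [32.6 45.8]
[[497.20001220703125, 470.79998779296875], [513.7000122070312, 279.8999938964844], [589.4000244140625, 286.5], [572.9000244140625, 477.3999938964844]]
loupe [252 278  12  12 115] med [379.8 140.6  24.9] minrect ((378.4471435546875, 139.4347686767578), (31.224605560302734, 31.343692779541016), 89.97915649414062) z [17.8 31.4]
[[362.79998779296875, 123.80000305175781], [394.1000061035156, 123.80000305175781], [394.1000061035156, 155.0], [362.79998779296875, 155.10000610351562]]
vialA [388 230  10   8  65] med [ 516.6 -248.2   50.4] minrect ((517.880126953125, -249.07989501953125), (23.88
[... 857 characters left out ...]
2000122070312, 272.8999938964844]]
table -0.8312842375604335
lid side [ 244  197  107   78 5998] med [605.8 -82.7  93. ] minrect ((606.8720092773438, -52.786865234375), (263.89666748046875, 216.7230987548828), 79.35855865478516) z [89.2 95.4]
[[476.0, -162.5], [689.0, -202.5], [737.7000122070312, 56.900001525878906], [524.7000122070312, 96.9000015258789]]
parcel side [274 157  21  27 372] med [536.5 344.7  40.9] minrect ((542.6397094726562, 368.89044189453125), (65.02262878417969, 181.0789337158203), 5.490952491760254) z [32.4 44.3]
[[501.6000061035156, 455.8999938964844], [518.9000244140625, 275.70001220703125], [583.7000122070312, 281.8999938964844], [566.2999877929688, 462.1000061035156]]
```

View pics/crop.png

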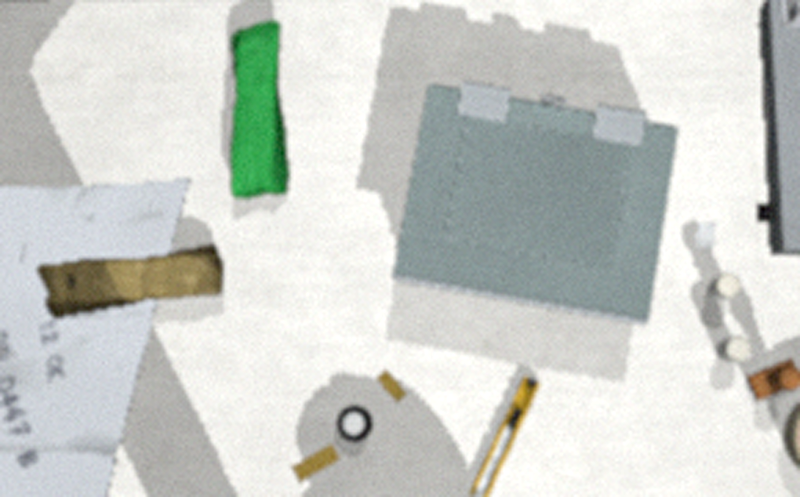

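```bash
cat >> h.py <<'E'
yaw=np.radians(-10.75); C=Ro.from_euler('z',yaw).as_matrix(); cx_,cy_=C[:,0],C[:,1]; zz=np.array([0,0,1.])
hinge=np.array([705.3,-70.9,92.5]); lip=hinge-208*cx_
def push_R(phi_deg):
    f=np.radians(phi_deg); z=np.sin(f)*cx_-np.cos(f)*zz; return np.stack([np.cross(cy_,z),cy_,z],1)
def down_R(az_deg):  # tool y azimuth, pointing down
    a=np.radians(az_deg); y=np.array([np.cos(a),np.sin(a),0]); return np.stack([np.cross(y,-zz),y,-zz],1)
def cur():
    s=bot.get_obs(); return s,np.array(s['tool_pos']),Ro.from_euler('xyz',s['tcp_rot']).as_matrix()
def go(p,R,p0,R0):
    sh=R0.T@(np.array(p)-p0)/200; rv=Ro.from_matrix(R0.T@R).as_rotvec()/np.radians(60)
    return np.r_[sh,rv].round(3)
E
python3 - <<'E'
from h import *
s,p,R=cur(); print(lip,go([300,230,240],push_R(20),p,R))
E
```

```text
[500.95031727 -32.10300051  92.5       ] [-0.865 -0.942 -0.068 -0.044 -0.332 -0.24 ]
```

>>> {"method": "send_rows", "body": {
  "rows": [
    {"x":-0.12,"y":-0.13,"z":-0.01,"ax":0,"ay":-0.04,"az":-0.03,"jaw":-1},
    {"x":-0.24,"y":-0.26,"z":-0.02,"ax":-0.01,"ay":-0.08,"az":-0.06,"jaw":-1},
    {"x":-0.36,"y":-0.39,"z":-0.03,"ax":-0.02,"ay":-0.12,"az":-0.09,"jaw":-1},
    {"x":-0.48,"y":-0.52,"z":-0.04,"ax":-0.02,"ay":-0.16,"az":-0.12,"jaw":-1},
    {"x":-0.6,"y":-0.65,"z":-0.05,"ax":-0.03,"ay":-0.2,"az":-0.15,"jaw":-1},
    {"x":-0.72,"y":-0.78,"z":-0.06,"ax":-0.03,"ay":-0.26,"az":-0.18,"jaw":-1},
    {"x":-0.8,"y":-0.87,"z":-0.06,"ax":-0.04,"ay":-0.3,"az":-0.21,"jaw":-1},
    {"x":-0.86,"y":-0.94,"z":-0.07,"ax":-0.04,"ay":-0.33,"az":-0.24,"jaw":-1},
    {"x":-0.86,"y":-0.94,"z":-0.07,"ax":-0.04,"ay":-0.33,"az":-0.24,"jaw":-1},
    {"x":-0.86,"y":-0.94,"z":-0.07,"ax":-0.04,"ay":-0.33,"az":-0.24,"jaw":-1}
  ]
}}

```text
time: 1.35
tool_pos: [299.6, 231.6, 240.8]
tcp_rot: [-3.14, 0.347, 2.953]
contact_force: [-0.1, 0.3, -0.0]
grip_width: 1.4
finger_force: 0.0
```

```bash
python3 - <<'E'
from h import *
s,p,R=cur(); print(s['joint_positions'],p,s['time'])
print(go([395,40,230],push_R(50),p,R))
E
```

```text
[ 0.67385529 -0.04740139  2.01203596 -0.31902524  0.97155023 -0.55432521] [299.6354889  231.61995734 240.76972332] 1.35
[-0.591 -0.851  0.272 -0.002 -0.502 -0.   ]
```

>>> {"method": "send_rows", "body": {
  "rows": [
    {"x":-0.06,"y":-0.09,"z":0.03,"ay":-0.05,"jaw":-1},
    {"x":-0.14,"y":-0.2,"z":0.06,"ay":-0.11,"jaw":-1},
    {"x":-0.22,"y":-0.32,"z":0.1,"ay":-0.18,"jaw":-1},
    {"x":-0.3,"y":-0.44,"z":0.14,"ay":-0.25,"jaw":-1},
    {"x":-0.38,"y":-0.55,"z":0.18,"ay":-0.32,"jaw":-1},
    {"x":-0.46,"y":-0.66,"z":0.21,"ay":-0.39,"jaw":-1},
    {"x":-0.53,"y":-0.76,"z":0.24,"ay":-0.45,"jaw":-1},
    {"x":-0.59,"y":-0.85,"z":0.27,"ay":-0.5,"jaw":-1},
    {"x":-0.59,"y":-0.85,"z":0.27,"ay":-0.5,"jaw":-1},
    {"x":-0.59,"y":-0.85,"z":0.27,"ay":-0.5,"jaw":-1}
  ]
}}

```text
schema error: expected keys x, y, z, ax, ay, az, jaw
```

```bash
python3 - <<'E'
from h import *
s,p,R=cur(); print(s['joint_positions'],p,s['tcp_rot'],s['time'])
# fit planar-ish kinematics from the three known poses
from scipy.optimize import least_squares
D=[([0.982965804,.342729563,1.52502597,0,1.27539707,-.14598668],[224.237,474.248,226.038]),([0.67385529,-0.04740139,2.01203596,-0.31902524,0.97155023,-0.55432521],[299.6355,231.62,240.770]),(s['joint_positions'],p)]
def fk(q,a):
    h,l1,l2,L,d=a
    e=lambda ax,t:Ro.from_euler(ax,t).as_matrix()
    A=e('z',q[0]); x=np.array([0,0,h])
    x=x+A@[0,d,0]; A=A@e('y',q[1]); x=x+A@[0,0,l1]
    A=A@e('y',q[2]); x=x+A@[0,0,l2]; A=A@e('z',q[3])@e('y',q[4]); return x+A@[0,0,L],A@e('z',q[5])
r=least_squares(lambda a:np.concatenate([fk(q,a)[0]-x for q,x in D]),[300,350,350,200,70])
print(r.x.round(1),r.fun.round(1))
A=fk(s['joint_positions'],r.x)[1]; print((R.T@A).round(3))
np.save('kin.npy',np.r_[r.x,(A.T@R).ravel()])
E
```

```text
[ 0.67385529 -0.04740139  2.01203596 -0.31902524  0.97155023 -0.55432521] [299.6354889  231.61995734 240.76972332] [-3.14013172  0.34669116  2.9530229 ] 1.35
[160.4 517.8 361.2 316.8  76.2] [ 0.1 -0.2 -0.5 -0.   0.1  0.2 -0.   0.1  0.2]
[[ 0.  1. -0.]
 [-1.  0.  0.]
 [ 0.  0.  1.]]
```

>>> {"method": "send_rows", "body": {
  "rows": [
    {"x":-0.06,"y":-0.09,"z":0.03,"ax":0,"ay":-0.05,"az":0,"jaw":-1},
    {"x":-0.14,"y":-0.2,"z":0.06,"ax":0,"ay":-0.11,"az":0,"jaw":-1},
    {"x":-0.22,"y":-0.32,"z":0.1,"ax":0,"ay":-0.18,"az":0,"jaw":-1},
    {"x":-0.3,"y":-0.44,"z":0.14,"ax":0,"ay":-0.25,"az":0,"jaw":-1},
    {"x":-0.38,"y":-0.55,"z":0.18,"ax":0,"ay":-0.32,"az":0,"jaw":-1},
    {"x":-0.46,"y":-0.66,"z":0.21,"ax":0,"ay":-0.39,"az":0,"jaw":-1},
    {"x":-0.53,"y":-0.76,"z":0.24,"ax":0,"ay":-0.45,"az":0,"jaw":-1},
    {"x":-0.59,"y":-0.85,"z":0.27,"ax":0,"ay":-0.5,"az":0,"jaw":-1},
    {"x":-0.59,"y":-0.85,"z":0.27,"ax":0,"ay":-0.5,"az":0,"jaw":-1},
    {"x":-0.59,"y":-0.85,"z":0.27,"ax":0,"ay":-0.5,"az":0,"jaw":-1}
  ]
}}

```text
time: 2.6
tool_pos: [388.6, 47.5, 253.3]
tcp_rot: [-3.13, 0.849, 2.957]
contact_force: [0.1, -0.4, -0.3]
grip_width: 0.4
finger_force: 0.0
```

```bash
cat > k.py <<'E'
from h import *
from scipy.optimize import least_squares
s,p,R=cur(); print(s['joint_positions'],p,s['tcp_rot'],s['time'])
D=[([0.982965804,.342729563,1.52502597,0,1.27539707,-.14598668],[224.237,474.248,226.038]),([0.67385529,-0.04740139,2.01203596,-0.31902524,0.97155023,-0.55432521],[299.6355,231.62,240.770]),(s['joint_positions'],p)]
e=lambda ax,t:Ro.from_euler(ax,t).as_matrix()
def fk(q,a):
    h,l1,l2,L,d=a
    A=e('z',q[0]); x=np.array([0,0,h])
    x=x+A@[0,d,0]; A=A@e('y',q[1]); x=x+A@[0,0,l1]
    A=A@e('y',q[2]); x=x+A@[0,0,l2]; A=A@e('z',q[3])@e('y',q[4]); return x+A@[0,0,L],A@e('z',q[5])@e('z',-np.pi/2)
kin=least_squares(lambda a:np.concatenate([fk(q,a)[0]-x for q,x in D]),[300,350,350,200,70])
print(kin.x.round(1),kin.fun.round(1),(R.T@fk(s['joint_positions'],kin.x)[1]).round(2).tolist())
lo=np.array([-2.53,-.77,.04,-1,.28,-3.11]);hi=np.array([2.53,2.02,2.7,4.14,2.66,3.11])
def ik(P,Rt,q0):
    f=lambda q:np.r_[fk(q,kin.x)[0]-P,200*Ro.from_matrix(fk(q,kin.x)[1].T@Rt).as_rotvec()]
    r=least_squares(f,np.clip(q0,lo+.001,hi-.001),bounds=(lo,hi)); return r.x,np.abs(r.fun).max()
E
python3 - <<'E'
from k import *
for phi in (45,50,55,60,65):
    q=s['joint_positions']
    for nm,P in [('pre',lip-70*cx_+[0,0,-20]),('ins',lip+13*cx_+[0,0,-25])]:
        q,er=ik(P,push_R(phi),q); print(phi,nm,q.round(2),round(er,1))
    for th in (.5,1,1.5,1.9):
        P=hinge-185*np.cos(th)*cx_+185*np.sin(th)*zz; q,er=ik(P,push_R(phi),q); print(phi,th,q.round(2),round(er,1))
E
```

```text
[ 0.11669798 -0.24916252  2.41047785 -0.99577069  0.28259485 -0.39083898] [388.58367566  47.53527639 253.33530726] [-3.12950173  0.84900989  2.957388  ] 2.6
[150.9 524.6 359.6 313.6  75.7] [ 1.   0.2  0.2 -2.2 -1.2  1.2  1.5  0.5 -1.4] [[-1.0, 0.0, -0.0], [-0.0, -1.0, -0.0], [-0.0, -0.0, 1.0]]
45 pre [ 0.1   0.22  2.31 -1.    0.39 -3.11] 65.4
45 ins [ 0.03  0.34  2.16 -1.    0.36 -3.11] 78.8
45 0.5 [ 0.03  0.2   2.1  -1.    0.39 -3.11] 88.5
45 1 [-0.    0.2   1.97 -1.    0.37 -3.11] 99.2
45 1.5 [-0.05  0.3   1.81 -1.    0.32 -3.11] 107.9
45 1.9 [-0.08  0.42  1.67 -1.    0.28 -3.11] 111.6
50 pre [ 0.1   0.2   2.31 -1.    0.39 -3.11] 70.2
50 ins [ 0.03  0.34  2.16 -1.    0.35 -3.11] 78.0
50 0.5 [ 0.03  0.19  2.1  -1.    0.38 -3.11] 88.3
50 1 [-0.01  0.2   1.98 -1.    0.36 -3.11] 99.1
50 1.5 [-0.06  0.3   1.81 -1.    0.3  -3.11] 107.6
50 1.9 [-0.08  0.42  1.67 -1.    0.28 -3.11] 110.8
55 pre [ 0.09  0.19  2.32 -1.    0.38 -3.11] 84.9
55 ins [ 0.02  0.33  2.16 -1.    0.34 -3.11] 80.1
55 0.5 [ 0.02  0.18  2.11 -1.    0.36 -3.11] 88.3
55 1 [-0.02  0.19  1.98 -1.    0.34 -3.11] 99.0
55 1.5 [-0.07  0.29  1.81 -1.    0.28 -3.11] 107.4
55 1.9 [-0.08  0.42  1.66 -1.    0.28 -3.11] 109.9
60 pre [ 0.09  0.17  2.32 -1.    0.37 -3.11] 99.5
60 ins [ 0.02  0.31  2.16 -1.    0.33 -3.11] 95.1
60 0.5 [ 0.01  0.17  2.11 -1.    0.34 -3.11] 88.4
60 1 [-0.03  0.18  1.98 -1.    0.32 -3.11] 99.1
60 1.5 [-0.07  0.29  1.81 -1.    0.28 -3.11] 106.5
60 1.9 [-0.08  0.42  1.66 -1.    0.28 -3.11] 108.8
65 pre [ 0.08  0.16  2.32 -1.    0.36 -3.11] 114.1
65 ins [ 0.01  0.3   2.16 -1.    0.32 -3.11] 110.1
65 0.5 [-0.    0.16  2.11 -1.    0.33 -3.11] 88.7
65 1 [-0.04  0.17  1.99 -1.    0.3  -3.11] 99.4
65 1.5 [-0.07  0.29  1.81 -1.    0.28 -3.11] 105.4
65 1.9 [-0.08  0.42  1.65 -1.    0.28 -3.11] 107.6
```

```bash
sed -i "s/-np.pi\/2/np.pi\/2/" k.py
cat >> k.py <<'E'
def best(P,Rt,seeds):
    o=[]
    for q0 in seeds:
        try:q,er=ik(P,Rt,q0)
        except Exception: continue
        if er<1: o.append(q)
    u=[]
    for q in o:
        if all(np.abs(q-x).max()>.05 for x in u): u.append(q)
    return u
E
python3 - <<'E'
from k import *
rng=np.random.default_rng(0)
seeds=[s['joint_positions']]+[np.r_[0,.3,1.9,a,b,c] for a in(-.8,0,1,2,3.1,3.9) for b in(.4,1) for c in(-1.5,0,1.5,3)]
for sg in(1,-1):
  for phi in (30,40,50,60):
    F=push_R(phi)@np.diag([sg,sg,1])
    for nm,P in [('pre',lip-70*cx_+[0,0,-20]),('ins',lip+13*cx_+[0,0,-28])]+[(th,hinge-185*np.cos(th)*cx_+185*np.sin(th)*zz) for th in (.5,1.9)]:
        print(sg,phi,nm,[x.round(2).tolist() for x in best(P,F,seeds)])
E
```

```text
[ 0.11669798 -0.24916252  2.41047785 -0.99577069  0.28259485 -0.39083898] [388.58367566  47.53527639 253.33530726] [-3.12950173  0.84900989  2.957388  ] 2.6
[150.9 524.6 359.6 313.6  75.7] [ 1.   0.2  0.2 -2.2 -1.2  1.2  1.5  0.5 -1.4] [[1.0, -0.0, -0.0], [0.0, 1.0, -0.0], [0.0, 0.0, 1.0]]
1 30 pre []
1 30 ins []
1 30 0.5 [[-0.22, 0.18, 2.03, 0.04, 0.41, -1.64]]
1 30 1.9 [[-0.21, 0.51, 1.26, 0.02, 0.85, -1.6]]
1 40 pre [[-0.25, 0.25, 2.63, 3.05, 0.43, 1.61]]
1 40 ins [[-0.23, 0.36, 2.43, 3.06, 0.35, 1.62]]
1 40 0.5 []
1 40 1.9 [[-0.21, 0.44, 1.47, 0.03, 0.54, -1.62]]
1 50 pre []
1 50 ins [[-0.24, 0.45, 2.58, 3.08, 0.76, 1.58]]
1 50 0.5 []
1 50 1.9 []
1 60 pre []
1 60 ins []
1 60 0.5 [[-0.24, 0.22, 2.48, 3.06, 0.6, 1.61]]
1 60 1.9 []
-1 30 pre []
-1 30 ins []
-1 30 0.5 [[-0.22, 0.18, 2.03, 0.04, 0.41, 1.5]]
-1 30 1.9 [[-0.21, 0.51, 1.26, 0.02, 0.85, 1.54]]
-1 40 pre [[-0.25, 0.25, 2.63, 3.05, 0.43, -1.53]]
-1 40 ins [[-0.23, 0.36, 2.43, 3.06, 0.35, -1.53]]
-1 40 0.5 []
-1 40 1.9 [[-0.21, 0.44, 1.47, 0.03, 0.54, 1.53]]
-1 50 pre []
-1 50 ins [[-0.24, 0.45, 2.58, 3.08, 0.76, -1.56]]
-1 50 0.5 []
-1 50 1.9 []
-1 60 pre []
-1 60 ins []
-1 60 0.5 [[-0.24, 0.22, 2.48, 3.06, 0.6, -1.53]]
-1 60 1.9 []
```

```bash
cat >> k.py <<'E'
def tcp(th,phi,r=191,gap=0):
    F=push_R(phi); u=-np.cos(th)*cx_+np.sin(th)*zz; n=-np.sin(th)*cx_-np.cos(th)*zz
    d=3.5+gap+max(0,(208-r)*np.tan(max(0,np.radians(90-phi)-th)))
    return hinge+r*u+d*n+9.5*F[:,0], F@np.diag([-1,-1,1])
E
python3 - <<'E'
from k import *
seeds=[np.r_[-.25,.35,2.4,3.1,b,-1.5] for b in(.35,.8,1.5)]
for th in (-.1,0,.2,.4,.6,.8,1,1.2,1.4,1.6,1.75,1.9):
    g=[]
    for phi in range(35,111,5):
        P,F=tcp(th,phi); u=best(P,F,seeds)
        if u: g.append((phi,u[0].round(2).tolist()))
    print(th,g[0],g[-1] if g else None)
E
```

```text
[ 0.11669798 -0.24916252  2.41047785 -0.99577069  0.28259485 -0.39083898] [388.58367566  47.53527639 253.33530726] [-3.12950173  0.84900989  2.957388  ] 2.6
[150.9 524.6 359.6 313.6  75.7] [ 1.   0.2  0.2 -2.2 -1.2  1.2  1.5  0.5 -1.4] [[1.0, -0.0, -0.0], [0.0, 1.0, -0.0], [0.0, 0.0, 1.0]]
-0.1 (35, [-0.23, 0.41, 2.39, 3.05, 0.28, -1.52]) (55, [-0.24, 0.6, 2.66, 3.09, 1.08, -1.58])
0 (40, [-0.23, 0.36, 2.45, 3.06, 0.36, -1.53]) (55, [-0.24, 0.51, 2.65, 3.09, 0.98, -1.57])
0.2 (45, [-0.24, 0.26, 2.45, 3.04, 0.36, -1.51]) (60, [-0.25, 0.42, 2.66, 3.08, 0.99, -1.57])
0.4 (50, [-0.24, 0.19, 2.43, 3.03, 0.36, -1.5]) (70, [-0.25, 0.46, 2.7, 3.08, 1.24, -1.57])
0.6 (35, [-0.23, 0.14, 2.11, 0.08, 0.28, 1.46]) (110, [-0.24, 1.17, 2.67, 3.04, 2.62, -1.64])
0.8 (35, [-0.22, 0.14, 1.99, 0.05, 0.39, 1.49]) (110, [-0.24, 1.01, 2.62, 3.07, 2.41, -1.61])
1 (35, [-0.22, 0.17, 1.87, 0.04, 0.48, 1.51]) (110, [-0.23, 0.89, 2.54, 3.09, 2.21, -1.59])
1.2 (35, [-0.22, 0.22, 1.76, 0.03, 0.55, 1.52]) (110, [-0.23, 0.82, 2.44, 3.1, 2.04, -1.58])
1.4 (35, [-0.22, 0.28, 1.65, 0.03, 0.61, 1.52]) (110, [-0.22, 0.78, 2.34, 3.11, 1.9, -1.57])
1.6 (35, [-0.21, 0.34, 1.54, 0.03, 0.65, 1.53]) (110, [-0.22, 0.78, 2.23, 3.11, 1.79, -1.57])
1.75 (35, [-0.21, 0.4, 1.46, 0.02, 0.67, 1.53]) (110, [-0.22, 0.8, 2.15, 3.11, 1.73, -1.56])
1.9 (35, [-0.21, 0.45, 1.39, 0.02, 0.69, 1.53]) (110, [-0.22, 0.82, 2.08, 3.11, 1.68, -1.56])
```

```bash
cat > path.py <<'E'
from k import *
P0,F=tcp(0,48,gap=8); pre=P0-45*cx_+[0,0,40]
seeds=[np.r_[-.25,.35,2.4,3.1,b,-1.5] for b in(.35,.8,1.5)]
u=best(pre,F,seeds); print(pre,u)
qa=s['joint_positions']; qb=u[0]; N=30
t=np.arange(0,N+1)/N; Q=qa+(qb-qa)*t[:,None]
Q[:,4]+=.35*np.sin(np.pi*t)**.7
X=[fk(q,kin.x) for q in Q]
# shift so that model agrees with measurement at start
print(np.array([np.r_[x[0],x[1][:,2]] for x in X])[::3].round(2))
print('rot/row deg',max(np.degrees(Ro.from_matrix(X[i][1].T@X[i+1][1]).magnitude()) for i in range(N)))
for c in range(3):
    p0,R0=X[10*c]
    for i in range(2,11,2): print(c,i,go(*X[10*c+i],p0,R0))
E
python3 path.py
```

```text
[ 0.11669798 -0.24916252  2.41047785 -0.99577069  0.28259485 -0.39083898] [388.58367566  47.53527639 253.33530726] [-3.12950173  0.84900989  2.957388  ] 2.6
[150.9 524.6 359.6 313.6  75.7] [ 1.   0.2  0.2 -2.2 -1.2  1.2  1.5  0.5 -1.4] [[1.0, -0.0, -0.0], [0.0, 1.0, -0.0], [0.0, 0.0, 1.0]]
[467.19652365 -25.69464256  98.6332554 ] [array([-0.24780701,  0.26636803,  2.62660918,  3.06113359,  0.58973817,
       -1.54418117])]
[[ 3.9012e+02  4.8030e+01  2.5192e+02  7.4000e-01 -1.5000e-01 -6.6000e-01]
 [ 3.2776e+02  2.3430e+01  1.7888e+02  4.9000e-01 -2.1000e-01 -8.4000e-01]
 [ 2.6696e+02  5.5640e+01  1.2652e+02  2.6000e-01 -9.0000e-02 -9.6000e-01]
 [ 2.2746e+02  1.2044e+02  1.0354e+02  9.0000e-02  1.4000e-01 -9.9000e-01]
 [ 2.2519e+02  1.9372e+02  1.0966e+02  6.0000e-02  4.0000e-01 -9.2000e-01]
 [ 2.6357e+02  2.4950e+02  1.3506e+02  1.5000e-01  6.0000e-01 -7.9000e-01]
 [ 3.3222e+02  2.6726e+02  1.6468e+02  3.5000e-01  6.8000e-01 -6.4000e-01]
 [ 4.1030e+02  2.3780e+02  1.8360e+02  5.8000e-01  6.2000e-01 -5.3000e-01]
 [ 4.7285e+02  1.6574e+02  1.8147e+02  7.6000e-01  4.1000e-01 -4.9000e-01
[... 205 characters left out ...]
034  0.111  0.177  0.174]
0 4 [ 0.611 -0.168  0.015  0.164  0.353  0.346]
0 6 [ 0.875 -0.076 -0.044  0.185  0.527  0.518]
0 8 [ 1.068  0.097 -0.123  0.176  0.691  0.696]
0 10 [ 1.165  0.322 -0.198  0.141  0.835  0.882]
1 2 [ 0.206  0.131  0.022 -0.062  0.16   0.157]
1 4 [ 0.341  0.331 -0.002 -0.151  0.3    0.317]
1 6 [ 0.379  0.57  -0.057 -0.261  0.411  0.482]
1 8 [ 0.308  0.813 -0.128 -0.387  0.49   0.654]
1 10 [ 0.13   1.021 -0.197 -0.521  0.531  0.835]
2 2 [-0.026  0.303 -0.009 -0.171  0.03   0.152]
2 4 [-0.152  0.597 -0.071 -0.348  0.028  0.305]
2 6 [-0.369  0.84  -0.181 -0.524 -0.007  0.462]
2 8 [-0.661  0.994 -0.326 -0.69  -0.074  0.63 ]
2 10 [-1.025  0.997 -0.478 -0.825 -0.195  0.824]
```

```bash
sed -i 's/N=30/N=40/; s/^Q\[:,4\].*/Q[:,4]+=.25*np.sin(np.pi*t)**.7; Q[:,2]-=.45*np.sin(np.pi*t); Q[:,1]+=.1*np.sin(np.pi*t)/; s/range(3)/range(4)/; s/+\[0,0,40\]/+[0,0,60]/; s/::3/::4/' path.py; python3 path.py | tail -n +3; python3 - <<'E'
import numpy as np
W=np.load('top0.npz')['W']
for c in (270,300,330): print([W[r,c].round(0).tolist() for r in (315,325,340,355,370)])
E
```

```text
[467.19652365 -25.69464256 118.6332554 ] [array([-0.24780701,  0.19465683,  2.59162452,  3.04528505,  0.48345465,
       -1.52576709])]
[[ 3.9012e+02  4.8030e+01  2.5192e+02  7.4000e-01 -1.5000e-01 -6.6000e-01]
 [ 4.0665e+02  3.8250e+01  2.4309e+02  6.3000e-01 -1.7000e-01 -7.6000e-01]
 [ 4.2761e+02  6.6670e+01  2.3492e+02  5.4000e-01 -6.0000e-02 -8.4000e-01]
 [ 4.5425e+02  1.1471e+02  2.3532e+02  5.0000e-01  1.2000e-01 -8.6000e-01]
 [ 4.8667e+02  1.6520e+02  2.4846e+02  5.0000e-01  3.2000e-01 -8.0000e-01]
 [ 5.2297e+02  2.0039e+02  2.7049e+02  5.6000e-01  4.7000e-01 -6.8000e-01]
 [ 5.5914e+02  2.0632e+02  2.8989e+02  6.5000e-01  5.3000e-01 -5.4000e-01]
 [ 5.8686e+02  1.7694e+02  2.9142e+02  7.7000e-01  4.7000e-01 -4.3000e-01]
 [ 5.9198e+02  1.1680e+02  2.6298e+02  8.6000e-01  3.1000e-01 -4.1000e-01]
 [ 5.5749e+02  4.1240e+01  2.0300e+02  8.7000e-01  8.0000e-02 -4.9000e-01]
 [ 4.6720e+02 -2.5690e+01  1.1863e+02  7.3000e-01 -1.4000e-01 -6.7000e-01]]
rot/row deg 6.706871855090741
0 2 [-0.015 -0.052  0.05   0.05   0.065  0.146]
0 4 [-0.026 -0.032  0.097  0.063  0.128  0.29 ]
0 6 [-0.035 
[... 501 characters left out ...]
9  0.126  0.407]
2 8 [-0.152  0.318  0.051 -0.293  0.132  0.554]
2 10 [-0.299  0.315  0.04  -0.366  0.116  0.706]
3 2 [-0.165  0.088 -0.035 -0.091 -0.035  0.144]
3 4 [-0.381  0.148 -0.103 -0.186 -0.091  0.287]
3 6 [-0.64   0.168 -0.208 -0.281 -0.167  0.429]
3 8 [-0.927  0.134 -0.352 -0.374 -0.265  0.57 ]
3 10 [-1.24   0.018 -0.542 -0.457 -0.398  0.714]
[[288.0, 105.0, -2.0], [184.0, 140.0, -769.0], [129.0, 136.0, -681.0], [65.0, 136.0, -681.0], [134.0, 105.0, -4.0]]
[[287.0, 17.0, -3.0], [183.0, 2.0, -779.0], [129.0, 5.0, -677.0], [106.0, 10.0, -427.0], [134.0, 19.0, -2.0]]
[[287.0, -69.0, -1.0], [182.0, -136.0, -782.0], [129.0, -126.0, -675.0], [106.0, -103.0, -427.0], [134.0, -66.0, -1.0]]
```

>>> {"method": "send_rows", "body": {
  "rows": [
    {"x":-0.008,"y":-0.03,"z":0.025,"ax":0.03,"ay":0.03,"az":0.073,"jaw":-1},
    {"x":-0.015,"y":-0.052,"z":0.05,"ax":0.05,"ay":0.065,"az":0.146,"jaw":-1},
    {"x":-0.02,"y":-0.045,"z":0.074,"ax":0.06,"ay":0.096,"az":0.218,"jaw":-1},
    {"x":-0.026,"y":-0.032,"z":0.097,"ax":0.063,"ay":0.128,"az":0.29,"jaw":-1},
    {"x":-0.03,"y":-0.003,"z":0.12,"ax":0.06,"ay":0.16,"az":0.36,"jaw":-1},
    {"x":-0.035,"y":0.031,"z":0.141,"ax":0.056,"ay":0.195,"az":0.431,"jaw":-1},
    {"x":-0.04,"y":0.078,"z":0.161,"ax":0.045,"ay":0.23,"az":0.5,"jaw":-1},
    {"x":-0.047,"y":0.128,"z":0.18,"ax":0.033,"ay":0.264,"az":0.569,"jaw":-1},
    {"x":-0.058,"y":0.19,"z":0.198,"ax":0.015,"ay":0.3,"az":0.637,"jaw":-1},
    {"x":-0.069,"y":0.251,"z":0.214,"ax":-0.005,"ay":0.334,"az":0.704,"jaw":-1}
  ]
}}

```text
time: 3.85
tool_pos: [438.6, 89.1, 234.2]
tcp_rot: [2.694, 0.315, 2.187]
contact_force: [0.3, -0.0, -1.0]
grip_width: 0.4
finger_force: 0.0
```

```bash
python3 path.py | head -2
```

```text
[ 0.0204075  -0.07016051  2.13499423  0.02312098  0.53640845 -0.68482493] [438.59955193  89.12677738 234.18919859] [2.69444353 0.31467482 2.18731271] 3.85
[154.4 518.5 361.1 311.1  75.8] [ 0.5 -0.3  0.  -1.8  0.1  0.5  1.3 -0.6 -0.5] [[1.0, -0.0, 0.0], [-0.0, 1.0, -0.0], [-0.0, 0.0, 1.0]]
```

>>> {"method": "send_rows", "body": {
  "rows": [
    {"x":0.03,"y":0.064,"z":0.016,"ax":-0.02,"ay":0.042,"az":0.063,"jaw":-1},
    {"x":0.057,"y":0.13,"z":0.032,"ax":-0.042,"ay":0.084,"az":0.126,"jaw":-1},
    {"x":0.083,"y":0.2,"z":0.043,"ax":-0.067,"ay":0.126,"az":0.188,"jaw":-1},
    {"x":0.108,"y":0.274,"z":0.053,"ax":-0.093,"ay":0.168,"az":0.25,"jaw":-1},
    {"x":0.127,"y":0.35,"z":0.059,"ax":-0.12,"ay":0.208,"az":0.311,"jaw":-1},
    {"x":0.143,"y":0.423,"z":0.064,"ax":-0.15,"ay":0.248,"az":0.373,"jaw":-1},
    {"x":0.152,"y":0.497,"z":0.066,"ax":-0.18,"ay":0.285,"az":0.436,"jaw":-1},
    {"x":0.157,"y":0.568,"z":0.068,"ax":-0.211,"ay":0.322,"az":0.499,"jaw":-1},
    {"x":0.153,"y":0.635,"z":0.068,"ax":-0.242,"ay":0.355,"az":0.564,"jaw":-1},
    {"x":0.146,"y":0.699,"z":0.067,"ax":-0.273,"ay":0.388,"az":0.63,"jaw":-1}
  ]
}}

```text
time: 5.1
tool_pos: [521.4, 200.0, 270.9]
tcp_rot: [2.407, -0.393, 1.873]
contact_force: [0.1, 0.0, -0.6]
grip_width: 0.4
finger_force: 0.0
```

>>> {"method": "send_rows", "body": {
  "rows": [
    {"x":0.016,"y":0.053,"z":0.016,"ax":-0.035,"ay":0.03,"az":0.065,"jaw":-1},
    {"x":0.027,"y":0.106,"z":0.031,"ax":-0.071,"ay":0.057,"az":0.131,"jaw":-1},
    {"x":0.022,"y":0.155,"z":0.04,"ax":-0.107,"ay":0.08,"az":0.198,"jaw":-1},
    {"x":0.013,"y":0.201,"z":0.048,"ax":-0.144,"ay":0.1,"az":0.266,"jaw":-1},
    {"x":-0.012,"y":0.241,"z":0.052,"ax":-0.181,"ay":0.115,"az":0.336,"jaw":-1},
    {"x":-0.046,"y":0.276,"z":0.054,"ax":-0.219,"ay":0.126,"az":0.407,"jaw":-1},
    {"x":-0.095,"y":0.3,"z":0.053,"ax":-0.256,"ay":0.131,"az":0.48,"jaw":-1},
    {"x":-0.152,"y":0.318,"z":0.051,"ax":-0.293,"ay":0.132,"az":0.554,"jaw":-1},
    {"x":-0.222,"y":0.32,"z":0.046,"ax":-0.33,"ay":0.125,"az":0.63,"jaw":-1},
    {"x":-0.299,"y":0.315,"z":0.04,"ax":-0.366,"ay":0.116,"az":0.706,"jaw":-1}
  ]
}}

```text
time: 6.35
tool_pos: [591.5, 148.9, 281.1]
tcp_rot: [2.416, -0.995, 1.269]
contact_force: [0.3, -0.5, -0.3]
grip_width: 0.6
finger_force: 0.0
```

```bash
sed -i 's/N=40/N=20/;s/+=.25\*np/+=0*np/;s/-=.45\*np/-=0*np/;s/+=.1\*np/+=0*np/;s/range(4)/range(2)/' path.py;  python3 path.py
```

```text
[-0.16870362  0.19297132  2.19670532  2.0288056   0.63720497 -1.24238721] [591.54231094 148.92998574 281.11395576] [ 2.4158515  -0.99487863  1.26886967] 6.35
[164.8 505.9 358.4 306.9  77.4] [-4.6 -5.   3.5 -5.7  0.5  3.2 10.2 -6.7 -6.6] [[1.0, -0.0, -0.0], [0.0, 1.0, 0.0], [0.0, -0.0, 1.0]]
[467.19652365 -25.69464256 118.6332554 ] [array([-0.25410642,  0.20961352,  2.57334793,  3.03455172,  0.48037532,
       -1.52031515])]
[[ 6.0173e+02  1.4219e+02  2.7449e+02  8.2000e-01  4.0000e-01 -4.1000e-01]
 [ 5.9330e+02  1.0785e+02  2.5027e+02  8.5000e-01  3.0000e-01 -4.3000e-01]
 [ 5.7640e+02  7.1530e+01  2.2113e+02  8.7000e-01  1.8000e-01 -4.6000e-01]
 [ 5.4992e+02  3.5640e+01  1.8832e+02  8.5000e-01  7.0000e-02 -5.2000e-01]
 [ 5.1342e+02  2.5200e+00  1.5350e+02  8.0000e-01 -4.0000e-02 -5.9000e-01]
 [ 4.6720e+02 -2.5690e+01  1.1863e+02  7.3000e-01 -1.4000e-01 -6.7000e-01]]
rot/row deg 2.8927853375635006
0 2 [-0.094  0.034 -0.024 -0.046 -0.025  0.074]
0 4 [-0.198  0.063 -0.054 -0.092 -0.054  0.147]
0 6 [-0.309  0.085 -0.092 -0.138 -0.086  0.22 ]
0 8 [-0.428  0.1   -0.137 -0.184 -0.122  0.292]
0 10 [-0.552  0.107 -0.19  -0.23  -0.161  0.363]
1 2 [-0.126  0.058 -0.032 -0.048 -0.041  0.07 ]
1 4 [-0.258  0.109 -0.074 -0.096 -0.085  0.139]
1 6 [-0.397  0.152 -0.125 -0.144 -0.131  0.207]
1 8 [-0.54   0.187 -0.186 -0.193 -0.179  0.275]
1 10 [-0.685  0.212 -0.256 -0.241 -0.229  0.341]
```

```bash
python3 - <<'E'
t=open('k.py').read()
t=t.replace("(s['joint_positions'],p)]","([0.0204075,-0.07016051,2.13499423,0.02312098,0.53640845,-0.68482493],[438.59955193,89.12677738,234.18919859]),([0.11669798,-0.24916252,2.41047785,-0.99577069,0.28259485,-0.39083898],[388.58367566,47.53527639,253.33530726]),([-0.16870362,0.19297132,2.19670532,2.0288056,0.63720497,-1.24238721],[591.542,148.930,281.114]),(s['joint_positions'],p)]")
t=t.replace("h,l1,l2,L,d=a","h,l1,l2,L,d,a3,a5,b5=a").replace("A@[0,0,l2]; A=A@e('z',q[3])@","A@[a3,0,l2]; A=A@e('z',q[3]); x=x+A@[a5,b5,0]; A=A@").replace("200,70]","200,70,0,0,0]")
open('k.py','w').write(t)
E
python3 path.py
```

```text
[-0.16870362  0.19297132  2.19670532  2.0288056   0.63720497 -1.24238721] [591.54231094 148.92998574 281.11395576] [ 2.4158515  -0.99487863  1.26886967] 6.35
[222.9 506.2 379.6 318.1  76.4  46.5  -0.   -0. ] [-0.  0.  0.  0. -0. -0.  0. -0.  0. -0.  0.  0.  0.  0. -0. -0.  0. -0.] [[1.0, -0.0, -0.0], [0.0, 1.0, 0.0], [0.0, -0.0, 1.0]]
[467.19652365 -25.69464256 118.6332554 ] [array([-0.25199418,  0.29871428,  2.52629919,  3.04559474,  0.52214041,
       -1.53063191])]
[[ 5.9154e+02  1.4893e+02  2.8111e+02  8.2000e-01  4.0000e-01 -4.1000e-01]
 [ 5.8539e+02  1.1514e+02  2.5498e+02  8.5000e-01  3.0000e-01 -4.2000e-01]
 [ 5.7096e+02  7.8460e+01  2.2422e+02  8.6000e-01  1.9000e-01 -4.6000e-01]
 [ 5.4685e+02  4.1210e+01  1.9004e+02  8.5000e-01  8.0000e-02 -5.2000e-01]
 [ 5.1227e+02  5.7600e+00  1.5415e+02  8.1000e-01 -4.0000e-02 -5.9000e-01]
 [ 4.6720e+02 -2.5690e+01  1.1863e+02  7.3000e-01 -1.4000e-01 -6.7000e-01]]
rot/row deg 2.9117732471747924
0 2 [-0.097  0.033 -0.016 -0.043 -0.024  0.076]
0 4 [-0.202  0.063 -0.04  -0.087 -0.051  0.15 ]
0 6 [-0.317  0.088 -0.071 -0.132 -0.083  0.224]
0 8 [-0.438  0.106 -0.11  -0.177 -0.118  0.297]
0 10 [-0.566  0.117 -0.158 -0.223 -0.157  0.369]
1 2 [-0.126  0.063 -0.027 -0.048 -0.041  0.07 ]
1 4 [-0.26   0.12  -0.064 -0.098 -0.084  0.139]
1 6 [-0.4    0.17  -0.112 -0.148 -0.13   0.206]
1 8 [-0.544  0.213 -0.17  -0.199 -0.179  0.272]
1 10 [-0.691  0.247 -0.24  -0.25  -0.229  0.337]
```

>>> {"method": "send_rows", "body": {
  "rows": [
    {"x":-0.048,"y":0.016,"z":-0.008,"ax":-0.022,"ay":-0.012,"az":0.038,"jaw":-1},
    {"x":-0.097,"y":0.033,"z":-0.016,"ax":-0.043,"ay":-0.024,"az":0.076,"jaw":-1},
    {"x":-0.15,"y":0.048,"z":-0.028,"ax":-0.065,"ay":-0.037,"az":0.113,"jaw":-1},
    {"x":-0.202,"y":0.063,"z":-0.04,"ax":-0.087,"ay":-0.051,"az":0.15,"jaw":-1},
    {"x":-0.26,"y":0.076,"z":-0.055,"ax":-0.11,"ay":-0.067,"az":0.187,"jaw":-1},
    {"x":-0.317,"y":0.088,"z":-0.071,"ax":-0.132,"ay":-0.083,"az":0.224,"jaw":-1},
    {"x":-0.378,"y":0.097,"z":-0.09,"ax":-0.155,"ay":-0.1,"az":0.26,"jaw":-1},
    {"x":-0.438,"y":0.106,"z":-0.11,"ax":-0.177,"ay":-0.118,"az":0.297,"jaw":-1},
    {"x":-0.502,"y":0.112,"z":-0.134,"ax":-0.2,"ay":-0.138,"az":0.333,"jaw":-1},
    {"x":-0.566,"y":0.117,"z":-0.158,"ax":-0.223,"ay":-0.157,"az":0.369,"jaw":-1}
  ]
}}

```text
time: 7.6
tool_pos: [560.1, 59.8, 207.5]
tcp_rot: [2.875, -1.036, 0.463]
contact_force: [0.1, 0.1, 0.1]
grip_width: 0.7
finger_force: 0.0
```

>>> {"method": "send_rows", "body": {
  "rows": [
    {"x":-0.063,"y":0.031,"z":-0.013,"ax":-0.024,"ay":-0.02,"az":0.035,"jaw":-1},
    {"x":-0.126,"y":0.063,"z":-0.027,"ax":-0.048,"ay":-0.041,"az":0.07,"jaw":-1},
    {"x":-0.193,"y":0.092,"z":-0.045,"ax":-0.073,"ay":-0.062,"az":0.105,"jaw":-1},
    {"x":-0.26,"y":0.12,"z":-0.064,"ax":-0.098,"ay":-0.084,"az":0.139,"jaw":-1},
    {"x":-0.33,"y":0.146,"z":-0.087,"ax":-0.123,"ay":-0.107,"az":0.173,"jaw":-1},
    {"x":-0.4,"y":0.17,"z":-0.112,"ax":-0.148,"ay":-0.13,"az":0.206,"jaw":-1},
    {"x":-0.472,"y":0.193,"z":-0.14,"ax":-0.173,"ay":-0.154,"az":0.24,"jaw":-1},
    {"x":-0.544,"y":0.213,"z":-0.17,"ax":-0.199,"ay":-0.179,"az":0.272,"jaw":-1},
    {"x":-0.617,"y":0.231,"z":-0.204,"ax":-0.224,"ay":-0.204,"az":0.305,"jaw":-1},
    {"x":-0.691,"y":0.247,"z":-0.24,"ax":-0.25,"ay":-0.229,"az":0.337,"jaw":-1}
  ]
}}

```text
time: 8.85
tool_pos: [467.2, -25.8, 118.8]
tcp_rot: [3.141, -0.837, -0.186]
contact_force: [-1.1, -0.5, -0.1]
grip_width: 0.5
finger_force: 0.0
```

```bash
python3 - <<'E'
from k import *
pa,F=tcp(0,48,gap=8)
q=s['joint_positions']
# rows: down+back, then in
w=[(pa-45*cx_,F),(pa,F)]
for P,Rt in w: q,er=ik(P,Rt,q); print(P,q.round(2),er.round(2),go(P,Rt,p,R))
p_,d=bot.capture('side'); cv2.imwrite('pics/s1.png',cv2.resize(p_[150:350,130:400,::-1],(800,592)))
E
```

```text
[-0.25353421  0.29758151  2.5257127   3.04148737  0.51996172 -1.52922747] [467.2479929  -25.83004502 118.80044183] [ 3.14098254 -0.83721249 -0.18581409] 8.85
[222.9 506.2 379.6 318.1  76.4  46.5  -0.   -0. ] [-0.  0.  0.  0. -0. -0. -0. -0.  0. -0. -0.  0.  0. -0. -0. -0.  0.  0.] [[1.0, 0.0, 0.0], [-0.0, 1.0, 0.0], [-0.0, -0.0, 1.0]]
[467.19652365 -25.69464256  58.6332554 ] [-0.25  0.56  2.58  3.08  0.84 -1.57] 0.0 [-0.224 -0.001  0.201 -0.001  0.001  0.001]
[511.40679155 -34.08822418  58.6332554 ] [-0.24  0.55  2.46  3.08  0.71 -1.56] 0.0 [-0.073 -0.     0.368 -0.001  0.001  0.001]
```

View pics/s1.png

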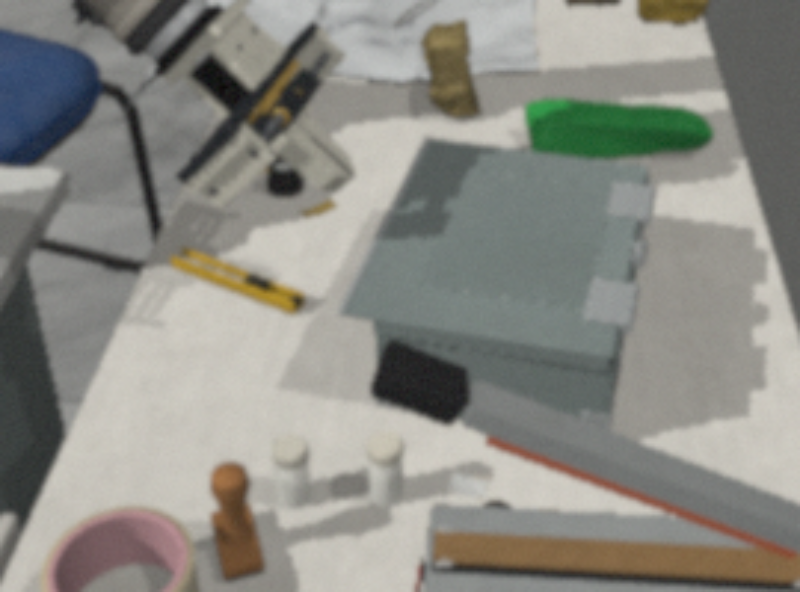

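>>> {"method": "send_rows", "body": {
  "rows": [
    {"x":-0.06,"y":0,"z":0.05,"ax":0,"ay":0,"az":0,"jaw":-1},
    {"x":-0.12,"y":0,"z":0.1,"ax":0,"ay":0,"az":0,"jaw":-1},
    {"x":-0.17,"y":0,"z":0.15,"ax":0,"ay":0,"az":0,"jaw":-1},
    {"x":-0.224,"y":0,"z":0.2,"ax":0,"ay":0,"az":0,"jaw":-1},
    {"x":-0.224,"y":0,"z":0.2,"ax":0,"ay":0,"az":0,"jaw":-1},
    {"x":-0.186,"y":0,"z":0.243,"ax":0,"ay":0,"az":0,"jaw":-1},
    {"x":-0.148,"y":0,"z":0.285,"ax":0,"ay":0,"az":0,"jaw":-1},
    {"x":-0.11,"y":0,"z":0.327,"ax":0,"ay":0,"az":0,"jaw":-1},
    {"x":-0.073,"y":0,"z":0.368,"ax":0,"ay":0,"az":0,"jaw":-1},
    {"x":-0.073,"y":0,"z":0.368,"ax":0,"ay":0,"az":0,"jaw":-1}
  ]
}}

```text
time: 10.15
tool_pos: [512.3, -35.5, 59.8]
tcp_rot: [3.141, -0.84, -0.187]
contact_force: [-0.1, 0.1, -0.3]
grip_width: 0.4
finger_force: 0.0
```

```bash
cat > lift.py <<'E'
import sys
from k import *
print(s['contact_force'])
a,b=float(sys.argv[1]),float(sys.argv[2]); r=float(sys.argv[3]) if len(sys.argv)>3 else 191
ph=lambda th:np.interp(th,[0,.2,.4,.6,.8,1,1.3,1.9],[48,52,58,66,75,83,90,92])
q=s['joint_positions']
for th in np.linspace(a,b,11)[2::2]:
    P,F=tcp(th,ph(th),r); q,er=ik(P,F,q); print(round(th,2),P.round(0),q.round(2),er.round(1),go(P,F,p,R).tolist())
E
python3 lift.py -.03 .37
```

```text
[-0.24492595  0.55007603  2.45788699  3.0768133   0.70680968 -1.56011975] [512.30526224 -35.51417764  59.75579601] [ 3.1405838  -0.84019522 -0.18709601] 10.15
[222.9 506.2 379.6 318.1  76.4  46.5  -0.   -0. ] [-0.  0.  0.  0. -0. -0. -0. -0.  0. -0. -0.  0.  0. -0. -0. -0.  0.  0.] [[1.0, 0.0, -0.0], [-0.0, 1.0, 0.0], [0.0, -0.0, 1.0]]
[-0.14674518  0.14051515 -0.33378422]
0.05 [511. -34.  78.] [-0.24  0.49  2.46  3.08  0.67 -1.55] 0.0 [0.063, -0.006, -0.067, 0.001, 0.014, 0.0]
0.13 [512. -34.  96.] [-0.24  0.45  2.47  3.07  0.66 -1.55] 0.0 [0.131, -0.006, -0.125, 0.001, 0.041, 0.0]
0.21 [514. -35. 113.] [-0.24  0.41  2.47  3.07  0.65 -1.55] 0.0 [0.204, -0.006, -0.175, 0.001, 0.069, 0.0]
0.29 [517. -35. 131.] [-0.24  0.39  2.47  3.07  0.67 -1.55] 0.0 [0.28, -0.006, -0.217, 0.001, 0.109, 0.0]
0.37 [523. -36. 147.] [-0.25  0.36  2.47  3.07  0.69 -1.54] 0.0 [0.36, -0.006, -0.252, 0.001, 0.149, 0.0]
```

>>> {"method": "send_rows", "body": {
  "rows": [
    {"x":0.03,"y":-0.003,"z":-0.035,"ax":0,"ay":0.005,"az":0,"jaw":-1},
    {"x":0.06,"y":-0.006,"z":-0.067,"ax":0,"ay":0.014,"az":0,"jaw":-1},
    {"x":0.097,"y":-0.006,"z":-0.096,"ax":0,"ay":0.028,"az":0,"jaw":-1},
    {"x":0.131,"y":-0.006,"z":-0.125,"ax":0,"ay":0.041,"az":0,"jaw":-1},
    {"x":0.167,"y":-0.006,"z":-0.15,"ax":0,"ay":0.055,"az":0,"jaw":-1},
    {"x":0.204,"y":-0.006,"z":-0.175,"ax":0,"ay":0.069,"az":0,"jaw":-1},
    {"x":0.242,"y":-0.006,"z":-0.196,"ax":0,"ay":0.089,"az":0,"jaw":-1},
    {"x":0.28,"y":-0.006,"z":-0.217,"ax":0,"ay":0.109,"az":0,"jaw":-1},
    {"x":0.32,"y":-0.006,"z":-0.235,"ax":0,"ay":0.129,"az":0,"jaw":-1},
    {"x":0.36,"y":-0.006,"z":-0.252,"ax":0,"ay":0.149,"az":0,"jaw":-1}
  ]
}}

```text
time: 11.4
tool_pos: [522.1, -36.0, 146.9]
tcp_rot: [3.141, -0.996, -0.187]
contact_force: [0.6, 0.3, -3.3]
grip_width: 0.3
finger_force: 1.3
```

```bash
python3 lift.py .37 .87; python3 - <<'E'
from h import *
p,d=bot.capture('side'); W=world('side',d,bot.camera_model('side')); np.savez('s2.npz',p=p,W=W)
cv2.imwrite('pics/s2.png',cv2.resize(p[100:350,130:430,::-1],(720,600)))
E
```

```text
[-0.24449835  0.36314496  2.47514619  3.06764088  0.69291676 -1.54512705] [522.08597837 -36.04084959 146.88940938] [ 3.14061635 -0.99559662 -0.18705786] 11.4
[222.9 506.2 379.6 318.1  76.4  46.5  -0.   -0. ] [-0.  0.  0.  0. -0. -0. -0. -0.  0. -0. -0.  0.  0. -0. -0. -0.  0.  0.] [[1.0, 0.0, -0.0], [-0.0, 1.0, -0.0], [0.0, 0.0, 1.0]]
[ 0.63291095  0.33347632 -3.30712318]
0.47 [532. -38. 167.] [-0.25  0.35  2.48  3.07  0.75 -1.54] 0.0 [0.111, 0.0, -0.014, 0.0, 0.063, 0.0]
0.57 [541. -40. 184.] [-0.25  0.36  2.48  3.07  0.83 -1.55] 0.0 [0.21, 0.0, -0.018, 0.0, 0.129, 0.0]
0.67 [553. -42. 199.] [-0.25  0.39  2.48  3.07  0.94 -1.55] 0.0 [0.306, 0.0, -0.012, 0.0, 0.202, 0.0]
0.77 [566. -44. 214.] [-0.24  0.43  2.47  3.08  1.05 -1.56] 0.0 [0.401, 0.0, 0.004, 0.0, 0.277, 0.0]
0.87 [580. -47. 227.] [-0.24  0.47  2.46  3.08  1.14 -1.56] 0.0 [0.495, 0.001, 0.028, 0.0, 0.346, 0.0]
```

View pics/s2.png

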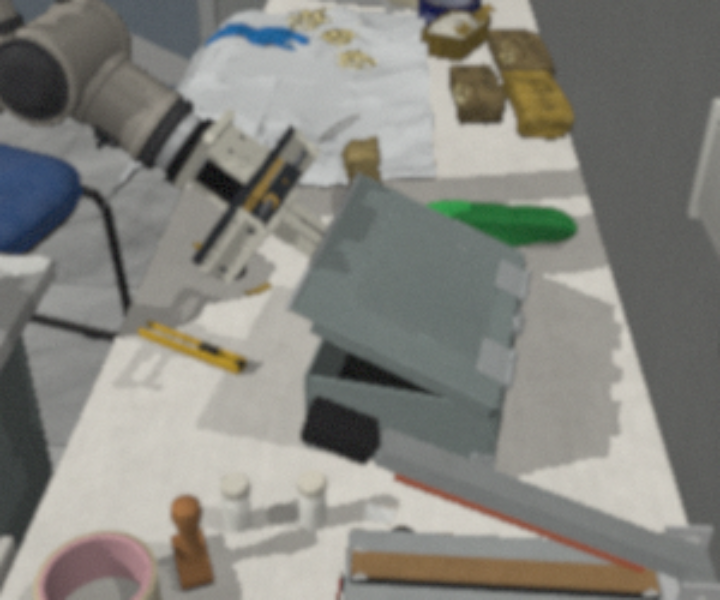

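The lid is opening, with the fingers under the lip at about (320,240) in the crop and a 3 N load. I'll keep lifting.

>>> {"method": "send_rows", "body": {
  "rows": [
    {"x":0.056,"y":0,"z":-0.008,"ax":0,"ay":0.031,"az":0,"jaw":-1},
    {"x":0.111,"y":0,"z":-0.014,"ax":0,"ay":0.063,"az":0,"jaw":-1},
    {"x":0.16,"y":0,"z":-0.017,"ax":0,"ay":0.096,"az":0,"jaw":-1},
    {"x":0.21,"y":0,"z":-0.018,"ax":0,"ay":0.129,"az":0,"jaw":-1},
    {"x":0.258,"y":0,"z":-0.016,"ax":0,"ay":0.165,"az":0,"jaw":-1},
    {"x":0.306,"y":0,"z":-0.012,"ax":0,"ay":0.202,"az":0,"jaw":-1},
    {"x":0.354,"y":0,"z":-0.005,"ax":0,"ay":0.24,"az":0,"jaw":-1},
    {"x":0.401,"y":0,"z":0.004,"ax":0,"ay":0.277,"az":0,"jaw":-1},
    {"x":0.448,"y":0,"z":0.015,"ax":0,"ay":0.312,"az":0,"jaw":-1},
    {"x":0.495,"y":0,"z":0.028,"ax":0,"ay":0.346,"az":0,"jaw":-1}
  ]
}}

```text
time: 12.7
tool_pos: [579.9, -47.0, 226.8]
tcp_rot: [3.139, -1.359, -0.185]
contact_force: [-0.3, 0.7, -2.6]
grip_width: 0.4
finger_force: 1.2
```

```bash
python3 lift.py .87 1.35
```

```text
[-0.24136508  0.46854282  2.45890775  3.08417649  1.1450725  -1.55893661] [579.93158797 -46.95757391 226.83362766] [ 3.13873686 -1.3588875  -0.18496019] 12.7
[222.9 506.2 379.6 318.1  76.4  46.5  -0.   -0. ] [-0.  0.  0.  0. -0. -0. -0. -0.  0. -0. -0.  0.  0. -0. -0. -0.  0.  0.] [[1.0, 0.0, -0.0], [-0.0, 1.0, 0.0], [0.0, -0.0, 1.0]]
[-0.32691321  0.65366615 -2.64365128]
0.97 [594. -50. 238.] [-0.24  0.51  2.44  3.09  1.23 -1.56] 0.0 [0.071, 0.001, 0.06, 0.0, 0.063, 0.001]
1.06 [610. -53. 248.] [-0.24  0.53  2.4   3.09  1.26 -1.56] 0.0 [0.136, 0.001, 0.127, 0.0, 0.11, 0.001]
1.16 [626. -56. 257.] [-0.23  0.55  2.36  3.09  1.28 -1.56] 0.0 [0.195, 0.001, 0.2, 0.0, 0.147, 0.001]
1.25 [643. -59. 263.] [-0.23  0.57  2.32  3.1   1.3  -1.56] 0.0 [0.247, 0.001, 0.277, 0.0, 0.184, 0.001]
1.35 [661. -62. 269.] [-0.23  0.58  2.28  3.1   1.29 -1.56] 0.0 [0.291, 0.001, 0.359, 0.0, 0.205, 0.001]
```

>>> {"method": "send_rows", "body": {
  "rows": [
    {"x":0.036,"y":0,"z":0.03,"ax":0,"ay":0.032,"az":0,"jaw":-1},
    {"x":0.071,"y":0,"z":0.06,"ax":0,"ay":0.063,"az":0,"jaw":-1},
    {"x":0.104,"y":0,"z":0.093,"ax":0,"ay":0.087,"az":0,"jaw":-1},
    {"x":0.136,"y":0,"z":0.127,"ax":0,"ay":0.11,"az":0,"jaw":-1},
    {"x":0.166,"y":0,"z":0.163,"ax":0,"ay":0.129,"az":0,"jaw":-1},
    {"x":0.195,"y":0,"z":0.2,"ax":0,"ay":0.147,"az":0,"jaw":-1},
    {"x":0.222,"y":0,"z":0.238,"ax":0,"ay":0.166,"az":0,"jaw":-1},
    {"x":0.247,"y":0,"z":0.277,"ax":0,"ay":0.184,"az":0,"jaw":-1},
    {"x":0.27,"y":0,"z":0.318,"ax":0,"ay":0.195,"az":0,"jaw":-1},
    {"x":0.291,"y":0,"z":0.359,"ax":0,"ay":0.205,"az":0,"jaw":-1}
  ]
}}

```text
time: 13.95
tool_pos: [661.3, -62.4, 268.3]
tcp_rot: [0.34, -1.569, 2.614]
contact_force: [-0.4, 0.8, -0.3]
grip_width: 0.2
finger_force: 0.6
```

```bash
python3 lift.py 1.35 1.75
```

```text
[-0.22950018  0.58379222  2.27481328  3.09817672  1.28972177 -1.55926421] [661.30155632 -62.4128041  268.30468011] [ 0.34004154 -1.56903571  2.6137617 ] 13.95
[222.9 506.2 379.6 318.1  76.4  46.5  -0.   -0. ] [-0.  0.  0.  0. -0. -0. -0. -0.  0. -0. -0.  0.  0. -0. -0. -0.  0.  0.] [[1.0, 0.0, -0.0], [-0.0, 1.0, -0.0], [0.0, 0.0, 1.0]]
[-0.37530589  0.83782373 -0.29058506]
1.43 [676. -65. 272.] [-0.23  0.59  2.24  3.1   1.26 -1.56] 0.0 [0.016, 0.001, 0.073, 0.0, 0.006, 0.001]
1.51 [691. -68. 273.] [-0.23  0.6   2.2   3.1   1.23 -1.56] 0.0 [0.025, 0.001, 0.149, 0.0, 0.01, 0.001]
1.59 [706. -71. 274.] [-0.23  0.61  2.16  3.1   1.21 -1.56] 0.0 [0.028, 0.001, 0.226, 0.0, 0.015, 0.001]
1.67 [721. -74. 273.] [-0.22  0.62  2.12  3.1   1.19 -1.56] 0.0 [0.025, 0.001, 0.302, 0.0, 0.019, 0.001]
1.75 [736. -77. 272.] [-0.22  0.64  2.08  3.1   1.17 -1.56] 0.0 [0.016, 0.001, 0.378, 0.0, 0.023, 0.001]
```

>>> {"method": "send_rows", "body": {
  "rows": [
    {"x":0.008,"y":0,"z":0.037,"ax":0,"ay":0.003,"az":0,"jaw":-1},
    {"x":0.016,"y":0,"z":0.073,"ax":0,"ay":0.006,"az":0,"jaw":-1},
    {"x":0.021,"y":0,"z":0.111,"ax":0,"ay":0.008,"az":0,"jaw":-1},
    {"x":0.025,"y":0,"z":0.149,"ax":0,"ay":0.01,"az":0,"jaw":-1},
    {"x":0.027,"y":0,"z":0.187,"ax":0,"ay":0.012,"az":0,"jaw":-1},
    {"x":0.028,"y":0,"z":0.226,"ax":0,"ay":0.015,"az":0,"jaw":-1},
    {"x":0.027,"y":0,"z":0.264,"ax":0,"ay":0.017,"az":0,"jaw":-1},
    {"x":0.025,"y":0,"z":0.302,"ax":0,"ay":0.019,"az":0,"jaw":-1},
    {"x":0.021,"y":0,"z":0.34,"ax":0,"ay":0.021,"az":0,"jaw":-1},
    {"x":0.016,"y":0,"z":0.378,"ax":0,"ay":0.023,"az":0,"jaw":-1}
  ]
}}

```text
time: 15.2
tool_pos: [735.4, -76.6, 271.2]
tcp_rot: [0.022, -1.546, 2.932]
contact_force: [0.0, -0.3, 0.0]
grip_width: 0.5
finger_force: 0.0
```

```bash
python3 lift.py 1.75 1.9; python3 - <<'E'
from h import *
p,d=bot.capture('side'); W=world('side',d,bot.camera_model('side')); np.savez('s3.npz',p=p,W=W)
cv2.imwrite('pics/s3.png',cv2.resize(p[60:310,130:430,::-1],(720,600)))
E
```

```text
[-0.22200109  0.64151388  2.07681375  3.10466     1.17263056 -1.55616984] [735.4200549  -76.57949552 271.16267112] [ 0.02193248 -1.54594936  2.93170522] 15.2
[222.9 506.2 379.6 318.1  76.4  46.5  -0.   -0. ] [-0.  0.  0.  0. -0. -0. -0. -0.  0. -0. -0.  0.  0. -0. -0. -0.  0.  0.] [[1.0, 0.0, -0.0], [-0.0, 1.0, -0.0], [0.0, 0.0, 1.0]]
[ 0.03082683 -0.26237547  0.02217569]
1.78 [741. -78. 271.] [-0.22  0.65  2.06  3.1   1.17 -1.56] 0.0 [-0.004, 0.0, 0.029, 0.0, 0.003, 0.001]
1.81 [747. -79. 269.] [-0.22  0.66  2.05  3.1   1.16 -1.56] 0.0 [-0.01, 0.0, 0.057, 0.0, 0.005, 0.001]
1.84 [752. -80. 268.] [-0.22  0.67  2.03  3.11  1.16 -1.56] 0.0 [-0.018, 0.0, 0.085, 0.0, 0.006, 0.001]
1.87 [758. -81. 267.] [-0.22  0.67  2.02  3.11  1.15 -1.56] 0.0 [-0.026, 0.0, 0.112, 0.0, 0.008, 0.001]
1.9 [763. -82. 265.] [-0.22  0.68  2.    3.11  1.15 -1.56] 0.0 [-0.035, 0.0, 0.14, 0.0, 0.01, 0.001]
```

View pics/s3.png

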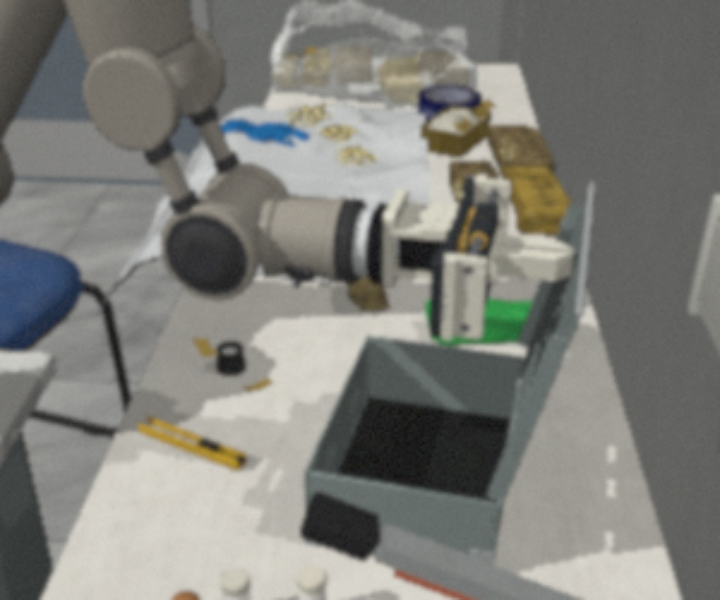

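The lid stands past upright, its edge from about (585,190) to (505,490) in the crop, with the fingers at its inner face. I'll push on to about 1.9 rad.

>>> {"method": "send_rows", "body": {
  "rows": [
    {"x":-0.002,"y":0,"z":0.015,"ax":0,"ay":0,"az":0,"jaw":-1},
    {"x":-0.004,"y":0,"z":0.03,"ax":0,"ay":0.003,"az":0,"jaw":-1},
    {"x":-0.007,"y":0,"z":0.044,"ax":0,"ay":0.004,"az":0,"jaw":-1},
    {"x":-0.01,"y":0,"z":0.058,"ax":0,"ay":0.005,"az":0,"jaw":-1},
    {"x":-0.014,"y":0,"z":0.072,"ax":0,"ay":0.005,"az":0,"jaw":-1},
    {"x":-0.018,"y":0,"z":0.086,"ax":0,"ay":0.006,"az":0,"jaw":-1},
    {"x":-0.022,"y":0,"z":0.1,"ax":0,"ay":0.007,"az":0,"jaw":-1},
    {"x":-0.026,"y":0,"z":0.113,"ax":0,"ay":0.008,"az":0,"jaw":-1},
    {"x":-0.03,"y":0,"z":0.127,"ax":0,"ay":0.009,"az":0,"jaw":-1},
    {"x":-0.035,"y":0,"z":0.14,"ax":0,"ay":0.01,"az":0,"jaw":-1}
  ]
}}

```text
time: 16.5
tool_pos: [762.8, -81.7, 264.8]
tcp_rot: [0.017, -1.536, 2.937]
contact_force: [-0.3, -0.1, -0.1]
grip_width: 0.4
finger_force: 0.0
```

```bash
cat > back.py <<'E'
from k import *
print(s['contact_force'],s['finger_force'])
# retreat 120 mm then joint path back to the normal wrist branch, ending above parcel
q0=s['joint_positions']; Pr=p-130*cx_+[0,0,10]; q1,er=ik(Pr,push_R(90)@np.diag([-1,-1,1]),q0); print('retreat',Pr,q1.round(2),er,go(Pr,push_R(90)@np.diag([-1,-1,1]),p,R))
Pp=np.array([543,375,200.])
for az in(5,185):
    for sd in ([.6,.5,1.5,0,1.2,0],[.6,.5,1.5,0,1.2,2],[.6,.5,1.5,0,1.2,-2]):
        q2,er=ik(Pp,down_R(az),np.array(sd)); print(az,q2.round(2),er.round(2))
E
python3 back.py
python3 - <<'E'
from h import *
p,d=bot.capture('side'); W=world('side',d,bot.camera_model('side'))
# lid angle: points at height >120, in case frame, near hinge
q=(W-hinge)@C; m=(q[...,2]>60)&(q[...,2]<205)&(np.abs(q[...,1])<125)&(q[...,0]>-20)&(q[...,0]<120)&(d>0)
q=q[m]; print(len(q)); a=np.arctan2(q[:,2],-q[:,0]); print(np.percentile(a,[5,25,50,75,95]))
E
```

```text
[-0.21981923  0.68404065  2.0037644   3.10657695  1.15241778 -1.55602625] [762.75349375 -81.71198691 264.83425169] [ 0.01668001 -1.53562806  2.93709738] 16.5
[222.9 506.2 379.6 318.1  76.4  46.5  -0.   -0. ] [-0.  0.  0.  0. -0. -0. -0. -0.  0. -0.  0.  0.  0. -0. -0. -0.  0.  0.] [[1.0, 0.0, -0.0], [-0.0, 1.0, -0.0], [0.0, 0.0, 1.0]]
[-0.27423229 -0.14941557 -0.07679137] 0.0
retreat [635.03494205 -57.46386223 274.83425169] [-0.23  0.55  2.34  3.09  1.32 -1.56] 1.1368683772161603e-13 [ 0.073  0.    -0.648  0.    -0.034  0.001]
5 [ 0.49  0.61  1.15 -0.    1.38  0.4 ] 0.0
5 [0.49 0.61 1.15 0.   1.38 0.4 ] 0.0
5 [0.49 0.61 1.15 0.   1.38 0.4 ] 0.0
185 [ 0.49  0.61  1.15  0.    1.38 -2.74] 0.0
185 [0.36 0.56 1.29 0.22 1.25 3.11] 48.46
185 [ 0.49  0.61  1.15 -0.    1.38 -2.74] 0.0
2397
[1.48327991 1.61401398 1.93046627 1.94012841 1.94533316]
```

>>> {"method": "send_rows", "body": {
  "rows": [
    {"x":0.007,"y":0,"z":-0.065,"ax":0,"ay":0,"az":0,"jaw":-1},
    {"x":0.014,"y":0,"z":-0.13,"ax":0,"ay":0,"az":0,"jaw":-1},
    {"x":0.021,"y":0,"z":-0.195,"ax":0,"ay":-0.01,"az":0,"jaw":-1},
    {"x":0.028,"y":0,"z":-0.26,"ax":0,"ay":-0.01,"az":0,"jaw":-1},
    {"x":0.035,"y":0,"z":-0.33,"ax":0,"ay":-0.02,"az":0,"jaw":-1},
    {"x":0.042,"y":0,"z":-0.4,"ax":0,"ay":-0.02,"az":0,"jaw":-1},
    {"x":0.05,"y":0,"z":-0.46,"ax":0,"ay":-0.02,"az":0,"jaw":-1},
    {"x":0.057,"y":0,"z":-0.52,"ax":0,"ay":-0.03,"az":0,"jaw":-1},
    {"x":0.065,"y":0,"z":-0.58,"ax":0,"ay":-0.03,"az":0,"jaw":-1},
    {"x":0.07,"y":0,"z":-0.65,"ax":0,"ay":-0.034,"az":0,"jaw":-1}
  ]
}}

```text
time: 17.8
tool_pos: [633.7, -57.2, 274.5]
tcp_rot: [2.011, -1.57, 0.943]
contact_force: [0.1, -0.4, 1.0]
grip_width: 0.6
finger_force: 0.0
```

```bash
cat > back2.py <<'E'
from k import *
from scipy.interpolate import PchipInterpolator as PI
q1=s['joint_positions']; q2,_=ik(np.array([543,375,220.]),down_R(5),np.array([.49,.61,1.15,0,1.38,.4]))
K=np.array([q1,[-.15,.2,2.2,2.7,.6,-1.4],[.1,.1,2.0,1.5,.45,-.9],[.35,.3,1.5,.4,.7,-.1],q2]); N=40
Q=PI([0,.3,.55,.8,1],K)(np.linspace(0,1,N+1))
X=[fk(q,kin.x) for q in Q]
for i in range(0,N+1,4): print(i,X[i][0].round(0),X[i][1][:,2].round(2), 'bodyminz',min((X[i][0]+X[i][1]@np.array([a,b,-66]))[2] for a in(-38,38) for b in(-95,95)).round(0))
print('rot/row',max(np.degrees(Ro.from_matrix(X[i][1].T@X[i+1][1]).magnitude()) for i in range(N)),'dq/row',np.abs(np.diff(Q,axis=0)).max(0).round(2))
for c in range(N//10):
    for i in range(2,11,2): print(c,i,go(*X[10*c+i],*X[10*c]).tolist())
bot_p,d=bot.capture('side'); cv2.imwrite('pics/s4.png',bot_p[:,:,::-1])
E
python3 back2.py
```

```text
[-0.2332996   0.55101943  2.34553669  3.09481279  1.32572762 -1.56006674] [633.69255342 -57.22305308 274.5445549 ] [ 2.01098018 -1.5701166   0.9426941 ] 17.8
[222.9 506.2 379.6 318.1  76.4  46.5  -0.   -0. ] [-0.  0.  0.  0. -0. -0. -0. -0.  0. -0. -0.  0.  0. -0. -0. -0.  0.  0.] [[1.0, 0.0, -0.0], [-0.0, 1.0, 0.0], [0.0, -0.0, 1.0]]
0 [634. -57. 275.] [ 0.98 -0.19 -0.  ] bodyminz 237.0
4 [636. -37. 282.] [ 0.98 -0.13 -0.13] bodyminz 252.0
8 [636.   9. 299.] [ 0.97 -0.02 -0.22] bodyminz 272.0
12 [636.  59. 324.] [ 0.96  0.1  -0.26] bodyminz 293.0
16 [622. 148. 342.] [ 0.9   0.3  -0.31] bodyminz 300.0
20 [585. 242. 341.] [ 0.77  0.47 -0.43] bodyminz 293.0
24 [570. 301. 346.] [ 0.66  0.53 -0.53] bodyminz 300.0
28 [583. 353. 347.] [ 0.56  0.53 -0.64] bodyminz 312.0
32 [607. 388. 336.] [ 0.49  0.44 -0.75] bodyminz 319.0
36 [597. 400. 286.] [ 0.32  0.29 -0.9 ] bodyminz 302.0
40 [543. 375. 220.] [ 0.  0. -1.] bodyminz 286.0
rot/row 7.129064814473447 dq/row [0.03 0.05 0.06 0.14 0.12 0.09]
0 2 [0.013, -0.027, 0.003, 0.014, -0.068, -0.004]
0 4 [0.037, -0.103, -0.006, 0.052, -0.127, -0.012]
0
[... 193 characters left out ...]
0.058]
1 4 [0.152, -0.304, -0.031, 0.144, -0.006, -0.149]
1 6 [0.191, -0.562, -0.083, 0.264, -0.01, -0.289]
1 8 [0.196, -0.822, -0.161, 0.389, -0.016, -0.458]
1 10 [0.187, -1.037, -0.24, 0.497, -0.017, -0.632]
2 2 [0.107, -0.128, 0.024, 0.081, -0.008, -0.148]
2 4 [0.215, -0.21, 0.07, 0.15, -0.011, -0.27]
2 6 [0.315, -0.273, 0.148, 0.221, -0.022, -0.378]
2 8 [0.391, -0.318, 0.243, 0.287, -0.051, -0.465]
2 10 [0.439, -0.346, 0.344, 0.344, -0.099, -0.526]
3 2 [0.037, 0.027, 0.089, 0.058, -0.047, -0.022]
3 4 [0.05, -0.018, 0.182, 0.146, -0.102, -0.019]
3 6 [0.012, -0.159, 0.268, 0.282, -0.186, 0.003]
3 8 [-0.061, -0.359, 0.311, 0.447, -0.3, 0.047]
3 10 [-0.132, -0.58, 0.297, 0.626, -0.436, 0.11]
```

>>> {"method": "send_rows", "body": {
  "rows": [
    {"x":0.006,"y":-0.012,"z":0.001,"ax":0.006,"ay":-0.034,"az":-0.002,"jaw":-1},
    {"x":0.013,"y":-0.027,"z":0.003,"ax":0.014,"ay":-0.068,"az":-0.004,"jaw":-1},
    {"x":0.025,"y":-0.065,"z":-0.001,"ax":0.033,"ay":-0.098,"az":-0.008,"jaw":-1},
    {"x":0.037,"y":-0.103,"z":-0.006,"ax":0.052,"ay":-0.127,"az":-0.012,"jaw":-1},
    {"x":0.055,"y":-0.155,"z":-0.015,"ax":0.078,"ay":-0.152,"az":-0.022,"jaw":-1},
    {"x":0.073,"y":-0.208,"z":-0.025,"ax":0.105,"ay":-0.176,"az":-0.033,"jaw":-1},
    {"x":0.096,"y":-0.267,"z":-0.037,"ax":0.135,"ay":-0.194,"az":-0.05,"jaw":-1},
    {"x":0.12,"y":-0.326,"z":-0.05,"ax":0.166,"ay":-0.211,"az":-0.066,"jaw":-1},
    {"x":0.149,"y":-0.387,"z":-0.063,"ax":0.198,"ay":-0.222,"az":-0.088,"jaw":-1},
    {"x":0.178,"y":-0.448,"z":-0.077,"ax":0.229,"ay":-0.232,"az":-0.11,"jaw":-1}
  ]
}}

```text
time: 19.1
tool_pos: [635.8, 34.0, 309.9]
tcp_rot: [2.817, -1.301, 0.379]
contact_force: [-0.5, 0.2, -0.3]
grip_width: 0.5
finger_force: 0.0
```

>>> {"method": "send_rows", "body": {
  "rows": [
    {"x":0.04,"y":-0.06,"z":-0.005,"ax":0.028,"ay":-0.003,"az":-0.029,"jaw":-1},
    {"x":0.079,"y":-0.12,"z":-0.011,"ax":0.057,"ay":-0.006,"az":-0.058,"jaw":-1},
    {"x":0.116,"y":-0.21,"z":-0.02,"ax":0.1,"ay":-0.006,"az":-0.103,"jaw":-1},
    {"x":0.152,"y":-0.304,"z":-0.031,"ax":0.144,"ay":-0.006,"az":-0.149,"jaw":-1},
    {"x":0.173,"y":-0.433,"z":-0.057,"ax":0.204,"ay":-0.008,"az":-0.219,"jaw":-1},
    {"x":0.191,"y":-0.562,"z":-0.083,"ax":0.264,"ay":-0.01,"az":-0.289,"jaw":-1},
    {"x":0.194,"y":-0.692,"z":-0.122,"ax":0.326,"ay":-0.013,"az":-0.373,"jaw":-1},
    {"x":0.196,"y":-0.822,"z":-0.161,"ax":0.389,"ay":-0.016,"az":-0.458,"jaw":-1},
    {"x":0.192,"y":-0.93,"z":-0.2,"ax":0.443,"ay":-0.016,"az":-0.545,"jaw":-1},
    {"x":0.187,"y":-1.0,"z":-0.24,"ax":0.497,"ay":-0.017,"az":-0.632,"jaw":-1}
  ]
}}

```text
time: 20.35
tool_pos: [585.2, 235.2, 340.7]
tcp_rot: [2.282, -0.849, 1.548]
contact_force: [0.1, 0.6, -1.0]
grip_width: 0.9
finger_force: 0.0
```

>>> {"method": "send_rows", "body": {
  "rows": [
    {"x":0.053,"y":-0.07,"z":0.012,"ax":0.042,"ay":-0.004,"az":-0.074,"jaw":0},
    {"x":0.107,"y":-0.135,"z":0.024,"ax":0.081,"ay":-0.008,"az":-0.148,"jaw":1},
    {"x":0.161,"y":-0.18,"z":0.047,"ax":0.116,"ay":-0.01,"az":-0.209,"jaw":1},
    {"x":0.215,"y":-0.22,"z":0.07,"ax":0.15,"ay":-0.011,"az":-0.27,"jaw":1},
    {"x":0.265,"y":-0.255,"z":0.11,"ax":0.186,"ay":-0.016,"az":-0.324,"jaw":1},
    {"x":0.315,"y":-0.285,"z":0.148,"ax":0.221,"ay":-0.022,"az":-0.378,"jaw":1},
    {"x":0.353,"y":-0.31,"z":0.195,"ax":0.254,"ay":-0.036,"az":-0.421,"jaw":1},
    {"x":0.391,"y":-0.33,"z":0.243,"ax":0.287,"ay":-0.051,"az":-0.465,"jaw":1},
    {"x":0.415,"y":-0.345,"z":0.294,"ax":0.315,"ay":-0.075,"az":-0.495,"jaw":1},
    {"x":0.439,"y":-0.356,"z":0.344,"ax":0.344,"ay":-0.099,"az":-0.526,"jaw":1}
  ]
}}

```text
time: 21.6
tool_pos: [594.8, 366.3, 341.2]
tcp_rot: [2.426, -0.382, 1.926]
contact_force: [0.1, -0.5, -0.0]
grip_width: 91.3
finger_force: 0.0
```

```bash
python3 - <<'E'
from k import *
P=np.array([543,375,220.]); print(go(P,down_R(5),p,R))
# parcel from a clean top view is taken later by the wrist
E
```

```text
[ 0.29364649  0.24127744  1.61190307  0.57537613  0.63096049 -0.27227107] [594.78358368 366.34405731 341.24322581] [ 2.42594446 -0.38179645  1.92599232] 21.6
[222.9 506.2 379.6 318.1  76.4  46.5  -0.   -0. ] [-0.  0.  0.  0. -0. -0. -0. -0.  0. -0. -0.  0.  0.  0. -0.  0. -0. -0.] [[1.0, -0.0, -0.0], [0.0, 1.0, 0.0], [-0.0, -0.0, 1.0]]
[-0.105 -0.573  0.312  0.622 -0.436  0.112]
```

>>> {"method": "send_rows", "body": {
  "rows": [
    {"x":0.018,"y":0.013,"z":0.045,"ax":0.029,"ay":-0.024,"az":-0.011,"jaw":1},
    {"x":0.037,"y":0.027,"z":0.089,"ax":0.058,"ay":-0.047,"az":-0.022,"jaw":1},
    {"x":0.044,"y":0.005,"z":0.136,"ax":0.102,"ay":-0.075,"az":-0.02,"jaw":1},
    {"x":0.05,"y":-0.018,"z":0.182,"ax":0.146,"ay":-0.102,"az":-0.019,"jaw":1},
    {"x":0.03,"y":-0.09,"z":0.225,"ax":0.214,"ay":-0.144,"az":-0.008,"jaw":1},
    {"x":0.012,"y":-0.159,"z":0.268,"ax":0.282,"ay":-0.186,"az":0.003,"jaw":1},
    {"x":-0.025,"y":-0.259,"z":0.29,"ax":0.365,"ay":-0.243,"az":0.025,"jaw":1},
    {"x":-0.061,"y":-0.36,"z":0.311,"ax":0.447,"ay":-0.3,"az":0.047,"jaw":1},
    {"x":-0.09,"y":-0.47,"z":0.311,"ax":0.535,"ay":-0.368,"az":0.08,"jaw":1},
    {"x":-0.105,"y":-0.573,"z":0.312,"ax":0.622,"ay":-0.436,"az":0.112,"jaw":1}
  ]
}}

```text
time: 22.85
tool_pos: [542.7, 374.5, 219.9]
tcp_rot: [-3.14, 0.001, 1.655]
contact_force: [0.2, 0.1, -0.4]
grip_width: 91.8
finger_force: 0.0
```

```bash
cat > wr.py <<'E'
import sys
from h import *
s,p0,R0=cur(); pic,d=bot.capture('wrist'); m=bot.camera_model('wrist'); T=np.array(m['T_tool_cam'])
h,w=d.shape; f=h/2/np.tan(np.radians(m['vertical_fov'])/2); v,u=np.mgrid[:h,:w]
a,b=u-m['cx'],v-m['cy']; r=np.hypot(a,b)+1e-9; t=r/f
P=np.stack([a/r*np.tan(t)*d,b/r*np.tan(t)*d,d],-1)
W=(P@T[:3,:3].T+T[:3,3])@R0.T+p0; ok=(d>0)&(t<1.4)
print(p0,s['tcp_rot'],s['time'])
cv2.imwrite(f'pics/{sys.argv[1]}.png',pic[:,:,::-1]); np.savez(sys.argv[1]+'.npz',W=W,ok=ok,p=pic)
E
python3 wr.py w1; python3 - <<'E'
from h import *
D=np.load('w1.npz');W=D['W'];ok=D['ok']
for zl in(20,36):
    M=(ok&(W[...,2]>zl)&(W[...,2]<60)&(W[...,0]>480)&(W[...,0]<610)&(W[...,1]>250)&(W[...,1]<500)).astype(np.uint8)
    M=cv2.morphologyEx(M,cv2.MORPH_OPEN,np.ones((3,3))); k,l,st,c=cv2.connectedComponentsWithStats(M); i=1+np.argmax(st[1:,4]); q=W[l==i]
    print(st[i],cv2.minAreaRect(q[:,:2].astype(np.float32)),np.percentile(q[:,2],[5,50,95]))
E
```

```text
[542.70423973 374.51763034 219.9389199 ] [-3.13960952e+00  1.32234559e-03  1.65537171e+00] 22.85
[  239    82   109   190 13802] ((560.64306640625, 390.92791748046875), (114.1806640625, 214.6228485107422), 4.5970306396484375) [22.40443417 39.6735862  45.53555556]
[ 241  106   48  164 6671] ((532.851318359375, 376.73797607421875), (49.27830505371094, 180.9899444580078), 4.296464443206787) [38.35011911 43.29461411 45.58623479]
```

View pics/w1.png

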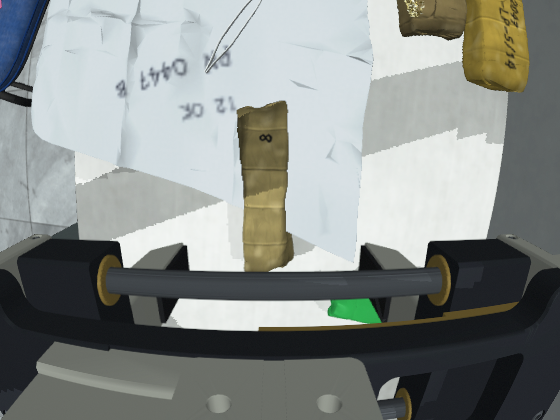

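The parcel spans about columns 240–290 and rows 100–272 in the wrist view, brown and nearly parallel to the image columns. I'll refine its pose by colour.

```bash
python3 - <<'E'
from h import *
for n,src in(('w1','wrist'),('top0','top'),('side0','side')):
    D=np.load(n+'.npz');W=D['W'];hsv=cv2.cvtColor(D['p'],cv2.COLOR_RGB2HSV).astype(int)
    M=((hsv[...,0]>10)&(hsv[...,0]<32)&(hsv[...,1]>60)&(W[...,0]>470)&(W[...,0]<620)&(W[...,1]>250)&(W[...,1]<500)&(W[...,2]>30)&(W[...,2]<60)).astype(np.uint8)
    M=cv2.morphologyEx(M,cv2.MORPH_OPEN,np.ones((3,3))); k,l,st,c=cv2.connectedComponentsWithStats(M); i=1+np.argmax(st[1:,4]); q=W[l==i]
    print(n,st[i],[np.round(x,1) for x in cv2.minAreaRect(q[:,:2].astype(np.float32))],np.percentile(q[:,2],[5,50,95]).round(1))
    a=np.radians(4.8); A=np.array([[np.cos(a),np.sin(a)],[-np.sin(a),np.cos(a)]]); g=q[:,:2]@A.T
    for lo in range(270,500,25):
        m=(g[:,1]+0>lo+25)&(g[:,1]<lo+50)
        if m.sum()>10: print(lo+37,np.percentile(g[m,0],[1,50,99]).round(1),end=' | ')
    print('v',np.percentile(g[:,1],[.5,99.5]).round(1))
E
```

```text
w1 [ 241  101   47  171 7022] [array([532.6, 376.9]), array([ 48.6, 190.9]), np.float64(5.4)] [35.3 43.2 45.5]
307 [540.5 562.3 584.7] | 332 [540.9 562.9 585.3] | 357 [539.3 562.5 585.3] | 382 [539.  562.5 586. ] | 407 [538.9 563.4 585. ] | 432 [569.3 577.9 585.1] | v [238.  423.3]
top0 [146 222  63  20 921] [array([529.8, 373.3]), array([ 47. , 179.6]), np.float64(5.8)] [34.1 41.1 46.1]
307 [539.  559.6 579.9] | 332 [537.6 558.8 580.7] | 357 [536.  558.8 580.9] | 382 [535.4 558.  580.7] | 407 [537.3 560.8 579.6] | v [239.4 415.7]
side0 [274 158  15  26 306] [array([533.8, 358.5]), array([ 45.2, 161.9]), np.float64(5.7)] [33.2 41.3 44.4]
307 [541.3 561.6 581. ] | 332 [541.8 562.3 583.1] | 357 [538.7 559.5 583.7] | 382 [546.9 566.9 581.6] | v [232.  390.9]
```

```bash
python3 - <<'E'
from k import *
print(go([532.5,377,60],down_R(5.3),p,R),go([532.5,377,21],down_R(5.3),p,R))
E
```

```text
[ 4.89831012e-01  6.07558952e-01  1.11447873e+00 -8.19247457e-04
  1.42983829e+00  4.05898962e-01] [541.24097679 374.86249879 217.28658786] [-3.13246455  0.00480437  1.65486957] 22.9
[222.9 506.2 379.6 318.1  76.4  46.5  -0.   -0. ] [-0.  0.  0.  0. -0. -0.  0. -0.  0. -0.  0.  0.  0.  0. -0.  0. -0. -0.] [[1.0, -0.0, -0.0], [0.0, 1.0, 0.0], [0.0, -0.0, 1.0]]
[ 0.018 -0.035  0.787 -0.009  0.005 -0.008] [ 0.019 -0.034  0.982 -0.009  0.005 -0.008]
```

>>> {"method": "send_rows", "body": {
  "rows": [
    {"x":0.015,"y":-0.05,"z":0.12,"ax":0,"ay":0,"az":-0.005,"jaw":1},
    {"x":0.015,"y":-0.05,"z":0.25,"ax":0,"ay":0,"az":-0.005,"jaw":1},
    {"x":0.015,"y":-0.05,"z":0.38,"ax":0,"ay":0,"az":-0.005,"jaw":1},
    {"x":0.015,"y":-0.05,"z":0.5,"ax":0,"ay":0,"az":-0.005,"jaw":1},
    {"x":0.015,"y":-0.05,"z":0.62,"ax":0,"ay":0,"az":-0.005,"jaw":1},
    {"x":0.015,"y":-0.05,"z":0.74,"ax":0,"ay":0,"az":-0.005,"jaw":1},
    {"x":0.015,"y":-0.05,"z":0.82,"ax":0,"ay":0,"az":-0.005,"jaw":1},
    {"x":0.015,"y":-0.05,"z":0.82,"ax":0,"ay":0,"az":-0.005,"jaw":1},
    {"x":0.015,"y":-0.05,"z":0.82,"ax":0,"ay":0,"az":-0.005,"jaw":1},
    {"x":0.015,"y":-0.05,"z":0.82,"ax":0,"ay":0,"az":-0.005,"jaw":1}
  ]
}}

```text
time: 24.15
tool_pos: [534.4, 377.9, 57.8]
tcp_rot: [3.137, -0.003, 1.662]
contact_force: [-0.2, -0.8, 0.3]
grip_width: 91.8
finger_force: 0.0
```

```bash
python3 wr.py w2;  python3 - <<'E'
from h import *
s,p,R=cur();print(p,go([532.5,377,21],down_R(5.3),p,R))
E
```

```text
[534.42125788 377.85624119  57.8243137 ] [ 3.13723323e+00 -2.56787492e-03  1.66208401e+00] 24.15
[534.31386245 377.7960429   57.69914658] [-0.004 -0.01   0.183  0.004 -0.002 -0.001]
```

View pics/w2.png

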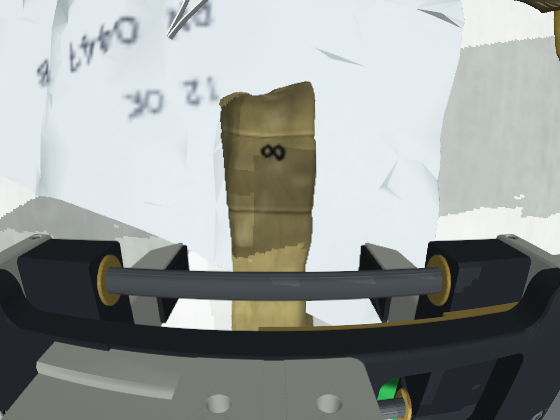

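The parcel (columns 233–312) sits centred between the fingers (centre about column 273). I'll go down and grip.

>>> {"method": "send_rows", "body": {
  "rows": [
    {"x":0,"y":-0.003,"z":0.06,"ax":0,"ay":0,"az":0,"jaw":1},
    {"x":0,"y":-0.005,"z":0.12,"ax":0,"ay":0,"az":0,"jaw":1},
    {"x":0,"y":-0.008,"z":0.18,"ax":0,"ay":0,"az":0,"jaw":1},
    {"x":0,"y":-0.008,"z":0.183,"ax":0,"ay":0,"az":0,"jaw":1},
    {"x":0,"y":-0.008,"z":0.183,"ax":0,"ay":0,"az":0,"jaw":-1},
    {"x":0,"y":-0.008,"z":0.183,"ax":0,"ay":0,"az":0,"jaw":-1},
    {"x":0,"y":-0.008,"z":0.183,"ax":0,"ay":0,"az":0,"jaw":-1},
    {"x":0,"y":-0.008,"z":0.183,"ax":0,"ay":0,"az":0,"jaw":-1},
    {"x":0,"y":-0.008,"z":0.183,"ax":0,"ay":0,"az":0,"jaw":-1},
    {"x":0,"y":-0.008,"z":0.183,"ax":0,"ay":0,"az":0,"jaw":-1}
  ]
}}

```text
time: 25.45
tool_pos: [532.4, 377.5, 20.3]
tcp_rot: [3.139, -0.002, 1.662]
contact_force: [-0.7, 0.2, 1.8]
grip_width: 57.2
finger_force: 29.8
```

```bash
python3 - <<'E'
from k import *
print(s['grip_width'],s['finger_force'],s['contact_force'],p)
cen=hinge-90*cx_; tgt=cen-18*cx_; print('target',tgt)
q=s['joint_positions']; F=down_R(np.degrees(yaw))
for P,Rt in [(p+[0,0,160],R),(np.array([560,210,181]),down_R(0)),(np.r_[tgt[:2],181],F),(np.r_[tgt[:2],29],F)]:
    q,er=ik(P,Rt,q); print(P.round(0),q.round(2),er.round(1))
print(go(p+[0,0,160],R,p,R)); P1=p+[0,0,160]
print(go([565,195,181],down_R(-2.5),P1,R))
print(go(np.r_[tgt[:2],181],F,np.array([565,195,181]),down_R(-2.5)))
E
```

```text
[4.99182227e-01 7.75365658e-01 1.37240523e+00 7.38734938e-04
 9.90655264e-01 4.07494335e-01] [532.36498892 377.50962414  20.29031826] [ 3.13893092e+00 -1.82331637e-03  1.66208269e+00] 25.45
[222.9 506.2 379.6 318.1  76.4  46.5  -0.   -0. ] [-0.  0.  0.  0. -0. -0.  0. -0.  0. -0.  0.  0.  0.  0. -0.  0. -0. -0.] [[1.0, 0.0, -0.0], [-0.0, 1.0, -0.0], [0.0, 0.0, 1.0]]
57.15978684981032 29.781959363463102 [-0.66078518  0.16525806  1.80028135] [532.36498892 377.50962414  20.29031826]
target [599.19535705 -50.75540411  92.5       ]
[532. 378. 180.] [0.5  0.61 1.21 0.   1.32 0.41] 0.0
[560 210 181] [0.23 0.51 1.38 0.   1.25 0.23] 0.0
[599. -51. 181.] [-0.21  0.52  1.37 -0.    1.25 -0.02] 0.0
[599. -51.  29.] [-0.21  0.69  1.53 -0.    0.92 -0.02] 0.0
[ 0.001  0.002 -0.8    0.     0.     0.   ]
[-0.924  0.079 -0.005  0.002 -0.002  0.129]
[-1.22   0.224  0.     0.     0.     0.138]
```

>>> {"method": "send_rows", "body": {
  "rows": [
    {"x":0,"y":0,"z":-0.04,"ax":0,"ay":0,"az":0,"jaw":-1},
    {"x":0,"y":0,"z":-0.11,"ax":0,"ay":0,"az":0,"jaw":-1},
    {"x":0,"y":0,"z":-0.2,"ax":0,"ay":0,"az":0,"jaw":-1},
    {"x":0,"y":0,"z":-0.3,"ax":0,"ay":0,"az":0,"jaw":-1},
    {"x":0,"y":0,"z":-0.4,"ax":0,"ay":0,"az":0,"jaw":-1},
    {"x":0,"y":0,"z":-0.5,"ax":0,"ay":0,"az":0,"jaw":-1},
    {"x":-0.02,"y":0,"z":-0.6,"ax":0,"ay":0,"az":0,"jaw":-1},
    {"x":-0.06,"y":0,"z":-0.69,"ax":0,"ay":0,"az":0,"jaw":-1},
    {"x":-0.12,"y":0,"z":-0.76,"ax":0,"ay":0,"az":0,"jaw":-1},
    {"x":-0.2,"y":0,"z":-0.8,"ax":0,"ay":0,"az":0,"jaw":-1}
  ]
}}

```text
time: 26.7
tool_pos: [535.8, 336.4, 181.0]
tcp_rot: [3.138, -0.002, 1.662]
contact_force: [-0.1, 0.5, -4.0]
grip_width: 57.0
finger_force: 29.3
```

```bash
python3 - <<'E'
from h import *
s,p,R=cur(); print(s['grip_width'],s['finger_force'],s['contact_force'],s['moment'],p)
cen=hinge-90*cx_; tgt=cen-18*cx_
M=np.array([568,150,182]); F=down_R(-3.5); print(go(M,F,p,R)); print(go(np.r_[tgt[:2],182],down_R(np.degrees(yaw)),M,F))
E
```

```text
57.02341248379637 29.296361129663637 [-0.11325229  0.49543836 -3.98449253] [-0.08719647  0.03730113 -0.0018939 ] [535.78414998 336.38609039 181.03861735]
[-0.943  0.075 -0.006  0.003 -0.002  0.146]
[-0.992  0.217  0.     0.     0.     0.121]
```

>>> {"method": "send_rows", "body": {
  "rows": [
    {"x":-0.07,"y":0.005,"z":0,"ax":0,"ay":0,"az":0.01,"jaw":-1},
    {"x":-0.16,"y":0.013,"z":0,"ax":0,"ay":0,"az":0.025,"jaw":-1},
    {"x":-0.26,"y":0.02,"z":0,"ax":0,"ay":0,"az":0.04,"jaw":-1},
    {"x":-0.36,"y":0.03,"z":0,"ax":0,"ay":0,"az":0.055,"jaw":-1},
    {"x":-0.46,"y":0.037,"z":0,"ax":0,"ay":0,"az":0.07,"jaw":-1},
    {"x":-0.56,"y":0.045,"z":0,"ax":0,"ay":0,"az":0.086,"jaw":-1},
    {"x":-0.66,"y":0.053,"z":0,"ax":0,"ay":0,"az":0.1,"jaw":-1},
    {"x":-0.76,"y":0.06,"z":0,"ax":0,"ay":0,"az":0.117,"jaw":-1},
    {"x":-0.86,"y":0.068,"z":0,"ax":0,"ay":0,"az":0.13,"jaw":-1},
    {"x":-0.943,"y":0.075,"z":-0.006,"ax":0.003,"ay":-0.002,"az":0.146,"jaw":-1}
  ]
}}

```text
time: 27.95
tool_pos: [567.9, 149.4, 180.9]
tcp_rot: [-3.141, 0.0, 1.508]
contact_force: [-0.3, 0.5, -4.2]
grip_width: 57.0
finger_force: 29.3
```

>>> {"method": "send_rows", "body": {
  "rows": [
    {"x":-0.1,"y":0.022,"z":0,"ax":0,"ay":0,"az":0.012,"jaw":-1},
    {"x":-0.22,"y":0.048,"z":0,"ax":0,"ay":0,"az":0.027,"jaw":-1},
    {"x":-0.34,"y":0.074,"z":0,"ax":0,"ay":0,"az":0.041,"jaw":-1},
    {"x":-0.46,"y":0.1,"z":0,"ax":0,"ay":0,"az":0.056,"jaw":-1},
    {"x":-0.58,"y":0.127,"z":0,"ax":0,"ay":0,"az":0.07,"jaw":-1},
    {"x":-0.7,"y":0.153,"z":0,"ax":0,"ay":0,"az":0.085,"jaw":-1},
    {"x":-0.82,"y":0.18,"z":0,"ax":0,"ay":0,"az":0.1,"jaw":-1},
    {"x":-0.92,"y":0.2,"z":0,"ax":0,"ay":0,"az":0.112,"jaw":-1},
    {"x":-0.98,"y":0.215,"z":0,"ax":0,"ay":0,"az":0.12,"jaw":-1},
    {"x":-0.992,"y":0.217,"z":0,"ax":0,"ay":0,"az":0.121,"jaw":-1}
  ]
}}

```text
time: 29.2
tool_pos: [598.9, -50.5, 180.8]
tcp_rot: [-3.141, 0.0, 1.381]
contact_force: [0.2, 0.1, -3.9]
grip_width: 57.3
finger_force: 29.3
```

```bash
python3 - <<'E'
from h import *
s,p,R=cur(); print(s['grip_width'],s['finger_force'],s['contact_force'],p)
cen=hinge-90*cx_; tgt=cen-18*cx_
pic,d=bot.capture('top'); W=world('top',d,bot.camera_model('top')); np.savez('top1.npz',W=W,p=pic,d=d)
cv2.imwrite('pics/t1.png',cv2.resize(pic[110:320,190:430,::-1],(686,600)))
# refine case: rim points z 80..97 left visible, in assumed case frame
q=(W-np.r_[cen[:2],0])@C; m=(d>0)&(q[...,2]>82)&(q[...,2]<98)&(np.abs(q[...,0])<110)&(np.abs(q[...,1])<145)
q=q[m]; print(len(q),np.percentile(q[:,0],[.5,2,98]),np.percentile(q[:,1],[.5,2,98,99.5]))
f=q[(q[:,0]<-75)]; print('front rim',np.percentile(f[:,0],[2,50,98]), np.polyfit(f[:,1],f[:,0],1))
print(go(np.r_[tgt[:2],100],down_R(np.degrees(yaw)),p,R),go(np.r_[tgt[:2],28.5],down_R(np.degrees(yaw)),p,R))
E
```

```text
57.28007659916272 29.298136325596715 [ 0.22487332  0.09945412 -3.90689275] [598.88350825 -50.50612659 180.81929727]
186 [-93.7144145  -93.52030543  87.44892973] [-123.76362291 -123.25875396  125.83751279  126.13384883]
front rim [-93.76683363 -91.73150685 -76.58656827] [   0.14636926 -104.80429506]
[-0.001  0.002  0.404 -0.001  0.    -0.002] [-0.001  0.002  0.762 -0.001  0.    -0.002]
```

View pics/t1.png

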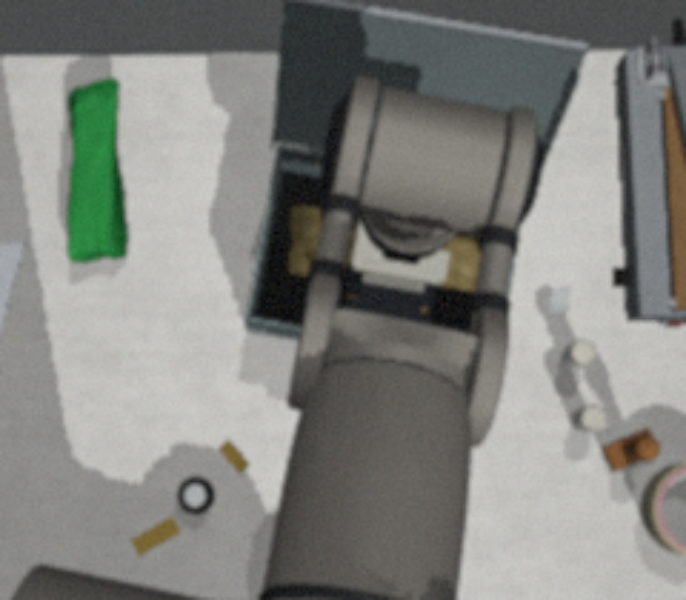

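The parcel is over the case interior and the loupe and vials are undisturbed. Lowering now.

>>> {"method": "send_rows", "body": {
  "rows": [
    {"x":0,"y":0,"z":0.08,"ax":0,"ay":0,"az":0,"jaw":-1},
    {"x":0,"y":0,"z":0.17,"ax":0,"ay":0,"az":0,"jaw":-1},
    {"x":0,"y":0,"z":0.27,"ax":0,"ay":0,"az":0,"jaw":-1},
    {"x":0,"y":0,"z":0.37,"ax":0,"ay":0,"az":0,"jaw":-1},
    {"x":0,"y":0,"z":0.47,"ax":0,"ay":0,"az":0,"jaw":-1},
    {"x":0,"y":0,"z":0.56,"ax":0,"ay":0,"az":0,"jaw":-1},
    {"x":0,"y":0,"z":0.64,"ax":0,"ay":0,"az":0,"jaw":-1},
    {"x":0,"y":0,"z":0.69,"ax":0,"ay":0,"az":0,"jaw":-1},
    {"x":0,"y":0,"z":0.73,"ax":0,"ay":0,"az":0,"jaw":-1},
    {"x":0,"y":0,"z":0.735,"ax":0,"ay":0,"az":0,"jaw":-1}
  ]
}}

```text
time: 30.5
tool_pos: [598.6, -49.8, 33.5]
tcp_rot: [-3.14, 0.0, 1.383]
contact_force: [0.3, -0.7, -4.2]
grip_width: 57.2
finger_force: 29.3
```

```bash
python3 - <<'E'
from h import *
s,p,R=cur(); print(s['grip_width'],s['contact_force'],s['moment'],p,(p[2]-28.5)/200)
E
```

```text
57.1706931785628 [ 0.33937352 -0.73266743 -4.1967169 ] [-0.09818875  0.02633085 -0.04082148] [598.56402486 -49.79332576  33.52892735] 0.02514463676601416
```

Final 5 mm, slowly, still gripping.

>>> {"method": "send_rows", "body": {
  "rows": [
    {"x":0,"y":0,"z":0.005,"ax":0,"ay":0,"az":0,"jaw":-1},
    {"x":0,"y":0,"z":0.01,"ax":0,"ay":0,"az":0,"jaw":-1},
    {"x":0,"y":0,"z":0.014,"ax":0,"ay":0,"az":0,"jaw":-1},
    {"x":0,"y":0,"z":0.018,"ax":0,"ay":0,"az":0,"jaw":-1},
    {"x":0,"y":0,"z":0.021,"ax":0,"ay":0,"az":0,"jaw":-1},
    {"x":0,"y":0,"z":0.024,"ax":0,"ay":0,"az":0,"jaw":-1},
    {"x":0,"y":0,"z":0.026,"ax":0,"ay":0,"az":0,"jaw":-1},
    {"x":0,"y":0,"z":0.026,"ax":0,"ay":0,"az":0,"jaw":-1},
    {"x":0,"y":0,"z":0.026,"ax":0,"ay":0,"az":0,"jaw":-1},
    {"x":0,"y":0,"z":0.026,"ax":0,"ay":0,"az":0,"jaw":-1}
  ]
}}

```text
time: 31.75
tool_pos: [598.7, -49.9, 28.7]
tcp_rot: [-3.141, 0.0, 1.382]
contact_force: [0.1, 0.3, -4.1]
grip_width: 57.1
finger_force: 29.3
```

>>> {"method": "send_rows", "body": {
  "rows": [
    {"x":0,"y":0,"z":0.001,"ax":0,"ay":0,"az":0,"jaw":-1},
    {"x":0,"y":0,"z":0.002,"ax":0,"ay":0,"az":0,"jaw":-1},
    {"x":0,"y":0,"z":0.003,"ax":0,"ay":0,"az":0,"jaw":-1},
    {"x":0,"y":0,"z":0.004,"ax":0,"ay":0,"az":0,"jaw":-1},
    {"x":0,"y":0,"z":0.005,"ax":0,"ay":0,"az":0,"jaw":-1},
    {"x":0,"y":0,"z":0.006,"ax":0,"ay":0,"az":0,"jaw":-1},
    {"x":0,"y":0,"z":0.007,"ax":0,"ay":0,"az":0,"jaw":-1},
    {"x":0,"y":0,"z":0.008,"ax":0,"ay":0,"az":0,"jaw":-1},
    {"x":0,"y":0,"z":0.008,"ax":0,"ay":0,"az":0,"jaw":-1},
    {"x":0,"y":0,"z":0.008,"ax":0,"ay":0,"az":0,"jaw":-1}
  ]
}}

```text
time: 33.0
tool_pos: [598.7, -49.9, 28.3]
tcp_rot: [-3.141, 0.0, 1.383]
contact_force: [-4.5, 0.8, 9.1]
grip_width: 57.2
finger_force: 30.2
```

The parcel rests on the floor. I'll release with a partial opening and lift straight up.

>>> {"method": "send_rows", "body": {
  "rows": [
    {"x":0,"y":0,"z":0.004,"ax":0,"ay":0,"az":0,"jaw":0.4},
    {"x":0,"y":0,"z":0.004,"ax":0,"ay":0,"az":0,"jaw":0.55},
    {"x":0,"y":0,"z":0.004,"ax":0,"ay":0,"az":0,"jaw":0.6},
    {"x":0,"y":0,"z":0.004,"ax":0,"ay":0,"az":0,"jaw":0.6},
    {"x":0,"y":0,"z":0,"ax":0,"ay":0,"az":0,"jaw":0.6},
    {"x":0,"y":0,"z":-0.03,"ax":0,"ay":0,"az":0,"jaw":0.6},
    {"x":0,"y":0,"z":-0.08,"ax":0,"ay":0,"az":0,"jaw":0.6},
    {"x":0,"y":0,"z":-0.15,"ax":0,"ay":0,"az":0,"jaw":0.6},
    {"x":0,"y":0,"z":-0.24,"ax":0,"ay":0,"az":0,"jaw":0.6},
    {"x":0,"y":0,"z":-0.34,"ax":0,"ay":0,"az":0,"jaw":0.6}
  ]
}}

```text
time: 34.25
tool_pos: [598.9, -49.8, 96.6]
tcp_rot: [-3.141, 0.0, 1.382]
contact_force: [0.3, -0.3, 0.2]
grip_width: 73.4
finger_force: 0.0
```

>>> {"method": "send_rows", "body": {
  "rows": [
    {"x":0,"y":0,"z":-0.1,"ax":0,"ay":0,"az":0,"jaw":0.6},
    {"x":0,"y":0,"z":-0.2,"ax":0,"ay":0,"az":0,"jaw":0.6},
    {"x":0,"y":0,"z":-0.3,"ax":0,"ay":0,"az":0,"jaw":0.6},
    {"x":0,"y":-0.08,"z":-0.4,"ax":0,"ay":0,"az":0,"jaw":0.6},
    {"x":0,"y":-0.2,"z":-0.48,"ax":0,"ay":0,"az":0,"jaw":0.6},
    {"x":0,"y":-0.34,"z":-0.54,"ax":0,"ay":0,"az":0,"jaw":0.6},
    {"x":0,"y":-0.5,"z":-0.58,"ax":0,"ay":0,"az":0,"jaw":0.6},
    {"x":0,"y":-0.65,"z":-0.6,"ax":0,"ay":0,"az":0,"jaw":0.6},
    {"x":0,"y":-0.75,"z":-0.6,"ax":0,"ay":0,"az":0,"jaw":0.6},
    {"x":0,"y":-0.8,"z":-0.6,"ax":0,"ay":0,"az":0,"jaw":0.6}
  ]
}}

```text
time: 35.5
tool_pos: [441.0, -19.7, 216.3]
tcp_rot: [3.141, 0.0, 1.383]
contact_force: [-0.1, 0.1, 0.5]
grip_width: 73.4
finger_force: 0.0
```

```bash
python3 - <<'E'
from h import *
s,p,R=cur(); print(p,s['contact_force'],s['time'])
a,_=bot.capture('side'); b,d=bot.capture('top'); W=world('top',d,bot.camera_model('top'))
cv2.imwrite('pics/fin.png',np.hstack([cv2.resize(a[60:310,150:400,::-1],(400,400)),cv2.resize(b[110:320,220:430,::-1],(400,400))]))
hsv=cv2.cvtColor(b,cv2.COLOR_RGB2HSV).astype(int); q=(W-np.r_[(hinge-90*cx_)[:2],0])@C
m=(np.abs(q[...,0])<85)&(np.abs(q[...,1])<120)&(q[...,2]>25)&(q[...,2]<75)&(hsv[...,1]>60); q=q[m]
print(len(q),[np.round(x,1) for x in cv2.minAreaRect(q[:,:2].astype(np.float32))],np.percentile(q[:,2],[5,50,95]))
E
```

```text
[441.03307584 -19.68840531 216.34344084] [-0.0966538   0.09705284  0.48609625] 35.5
1074 [array([-11.6, -24.2]), array([112.6, 242. ]), np.float64(21.8)] [35.26709073 48.62404027 53.58895763]
```

View pics/fin.png

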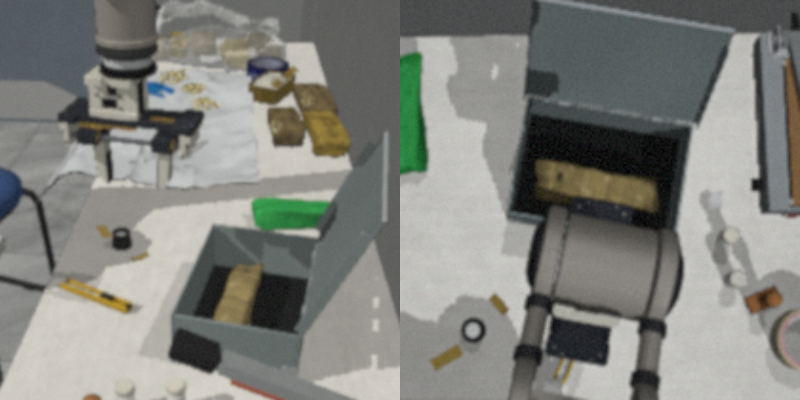

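The parcel lies flat and lengthwise in the case at about (597,185). The lid leans open on its stop, the vials and loupe are where they were, and the arm touches nothing.

```bash
python3 -c "
from plant import bot
print(bot.close_job())"
```

```text
the job is handed in; nothing more can be done
None
```

The job is handed in at 35.6 s: the lid leans open on its stop, the parcel lies flat and lengthwise on the case floor, and the vials and loupe were not moved.

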